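# Stack the printed pots on the stand and key the retainer arm tight

## Robot

A 6-joint arm with a two-finger parallel gripper is mounted at the origin on the work surface. World frame = base frame: x ahead of the robot, y to its left, z up, the work surface at z = 0. Lengths are in m, angles in rad, forces in N, time in s.
With the tool pointing down it reaches from about 0.325 to 0.9 m from the base axis. Payload 3.5 kg.
Tool frame: the origin (TCP) lies at the very end of the fingers, on their centre line; the grasp point (between the pads) lies 19 mm behind it; x points along the fingers, y is the direction in which the jaws open and shut, and the axes are right-handed (so a half turn about x gives the same grasp; the last joint's range is limited). The gripper opens to 85 mm and grips with 20 to 120 N. Pads are 22 mm wide; open, the fingers measure 114 mm over their backs; the gripper's body (76 mm by 85 mm) begins 54 mm behind the grasp point. The pads swing forward as they close: fully open they stand 13 mm farther back than shut.
Start: joints at [-1.448, 0.276, -0.026, 1.268, 0, 1.467], TCP at [0.14, -0.609, 0.231] pointing down, gripper open.
Joint ranges: [-3.12, 3.12], [-0.85, 1.88], [-1.08, 1.24], [-1.95, 2.15], [-1.57, 1.53], [-3.14, 3.14]. Speed limits (rad/s): [2.57, 2.57, 3.14, 3.14, 3.14, 3.14].

## Interface

Orientations are given as a unit quaternion [x, y, z, w].
In Python, from bench import manip gives the robot as it stands.
- The arm moves only by the tool move_arm, never from a script. Its arguments are lists of equal length, an entry for each row: "linear": the shift along the tool's x, y, z in mm, a list of three; "angular": the turn, a rotation vector about the tool's x, y, z in rad, a list of three. A call has 1 to 12 rows; each row is the pose to reach, as a shift and turn from the pose commanded when the call began, along the tool's axes at that moment; what a row does not reach only later rows make up. A row lasts 1/8 s, in which the tool goes at most 62.5 mm and 10.7 degrees, less where a joint would pass 70% of its speed; a pose out of reach is approached as far as the arm can. A call with a gripper value outside its range is refused whole. "claw" is the closure, from 0 (fully open) to 1 (shut), set as the call begins (left out, the last holds). The fingers move at their own pace and stop on an object; the grip force is fixed at half the most. Time passes only in rows, so rows that repeat a pose let the fingers close. It gives the time, the measured TCP pose, the force and the opening at its end, in the units of the state.
- manip.get_state(): the state, without advancing time (a new reading comes with each control period).
- manip.capture(name): name is "scene" or "top" or "wrist"; returns the picture (480x640x3 uint8, blue, green, red); there is no depth.
- manip.calibration(name): a dict with "fx", "fy", "cx", "cy" (pixels), "k1" (the pictures are not rectified: a ray, as slopes to the right and down, at radius r is drawn at 1 + k1 r^2 times it, then the intrinsics apply), "extrinsics" (4x4, takes a point from world to camera coordinates). Camera axes: x right, y up, looking along -z (the intrinsics and any distortion apply to the point x, -y, -z); pixel columns grow to the right and rows downward; lengths in m; the calibration is good to about 2 mm. A picture is of the moment at which its call begins: read the wrist's pose just before it. calibration takes no time and is no camera call; for the wrist camera it gives the pose at the moment of the call.
- manip.job_done(): hands the job in, once; it reports no verdict.
The state is a dict: "time_s": time; "joint_pos": joint angles; "qd": joint speeds; "effort": joint torques, N m; "ee_pos": TCP position; "orientation": TCP orientation; "wrist_force": force on the tool from outside, world axes, zero at the start; "wrist_torque": the same for the moment, N m; "gripper_width": finger opening in m.
Only numpy, scipy, OpenCV 4.12 (cv2) and the standard library are available. Lean on these libraries where they do the work, as an engineer would, in place of code of your own. Each camera call takes 0.05 s, during which the arm holds its last target.

## Task

Nest all the printed pots, upside down as they stand, one over another on the seat plug of the stacking stand. Then swing the stand's retainer arm round so that its knob is centred over the stack, and lock it there: set the tapered key, flat face towards the shaft, in the gap between hub and shaft and tap it down until it is tight, with its head fully down on the hub. Leave the wash bottle standing where it is.

Things in the scene. Friction and masses are not known exactly. Their poses are not given: they have to be found in the camera images.
- pot1_c (a point): White printed pot upside down on its mouth, 70 g (3 to 5 of pot1 to pot5 are there; None = absent). Point: its centre, 29 mm above the mouth's plane; z up as it stands. Hollow cone skirt 40 mm high, 72 mm wide at the mouth, 52 mm at its top, wall 3 mm; on it a solid straight foot to grip, 44 mm wide, from 40 to 58 mm above the mouth. Nested, each rests 18 mm above the one beneath, side play 1.5 mm.
- pot2_c (a point): Another such pot, same size, same point; may be absent (None).
- pot3_c (a point): Another such pot, same size, same point; may be absent (None).
- pot4_c (a point): Another such pot, same size, same point; may be absent (None).
- pot5_c (a point): Another such pot, same size, same point; may be absent (None).
- seat (a point): Centre of the foot of the fixed stand's seat plug, on its 12 mm thick base plate (12 mm above the table). Plug grey, 62 mm wide at its foot, 50 mm at its top, 20 mm high. The first pot goes over it, mouth on the plate, its centre then 29 mm above this point. The shaft's axis is 130 mm away along -x of this frame.
- retainer (a joint): Angle of the retainer arm about the stand's upright shaft, rad: 0 = straight over the seat, positive = counter-clockwise seen from above; travel -0.3 to 1.9, starts at 0.9 to 1.6, stays where left (friction 0.2 N m). Arm 14 mm thick, underside 154 mm above the table, over 10 mm above five nested pots. Hub block at its root 154 to 190 mm above the table. Shaft 22 mm wide, 2 mm out of the hub.
- knob (a point): The arm's black upright knob, 18 mm in diameter and 34 mm high, 130 mm from the shaft's axis on the arm's round end. This point is its centre, half-way up, 185 mm above the table. x of the frame points from shaft to knob. Hold it and lead it along an arc about the shaft.
- slot (a point): Mouth of the gap between hub and shaft, level with the hub's top (190 mm above the table), on the far side of the shaft from the knob, 16 mm from the shaft's axis. -x of its frame points away from the shaft, y along the gap. The gap is 15 mm long in y, open below; across, it reaches from the shaft, 5 mm inward of this point, to the brass cheek 4.5 mm outward.
- cheek (a joint): Travel of the brass cheek, the sprung outer wall of the gap, m: 0 = key absent or loose, about 0.002 when the key is home; spring 4500 N/m, so that driving the key takes about 5 to 20 N, more as it goes in.
- key_head (a point): Steel gib-head key, 90 g; it starts upright in a grey block 46 mm high, its head standing on the block, 5 mm off the block's centre towards the tapered side. This point is the centre of its head, a block 20 mm (x) by 24 mm (y) by 26 mm high. x of its frame points from the key's flat face to its tapered face, z up. Take it by the head across y. Friction holds the key once it is tapped in.
- key_under (a point): Point on the key level with the underside of its head, 13 mm below the head's centre and 5 mm from it towards the flat face. Blade below: 12 mm wide (y), 40 mm long; flat face at x = -5 mm from here, tapered face at x = +7 mm (top) to +2 mm (tip). Home: this point at the slot point, key x opposite to slot x. It goes in freely some 20 mm, then must be driven.
- washbottle: Clear wash bottle, 56 mm in diameter, 150 mm high, beyond the stand; origin at its underside. Not to be disturbed.

How it is judged:
On the way, in this order (a step that is already met when the one before it is completed fails the run):
1. all pots nested in one upright stack on the seat plug (horizontal distance between each of pot1_c, pot2_c, pot3_c, pot4_c, pot5_c and seat below 0.012 m and angle between each of pot1_c, pot2_c, pot3_c, pot4_c, pot5_c's own z axis and vertical below 0.12 rad and height (world z) of each of pot1_c, pot2_c, pot3_c, pot4_c, pot5_c below 0.118 m), for 0.3 s.
2. the arm's knob over the middle of the stack (within 12 mm) (horizontal distance between knob and seat below 0.012 m), for 0.2 s.
3. the key driven home in the gap between hub and shaft (z of key_under in the frame of slot between -0.004 and 0.003 m and horizontal distance between key_under and slot below 0.004 m and value of joint cheek above 0.0013 m), for 0.2 s.
At the end, for the whole second after the job is handed in: All pots nested on the plug (within 12 mm of its axis, tilt under 7 degrees), knob within 12 mm of that axis, key home: head underside within 3 mm of the hub top and 4 mm of the slot sideways, cheek pressed out over 1.3 mm; all at rest (all of step 1 and all of step 3 and horizontal distance between knob and seat below 0.012 m and linear speed of key below 0.02 m/s); the robot touches nothing.
It fails at once if the wash bottle is tipped or shoved (angle between washbottle's own z axis and vertical above 0.4 rad or distance of washbottle from where it was at the start of the episode above 0.04 m).
Of pot1, pot2, pot3, pot4, pot5 only 3 to 5 are there at a start; the rules pass over those that are not, and their reading is None.
At some moment in a run one of pot1, pot2, pot3, pot4, pot5 may be knocked a few centimetres aside while the robot is not near it.
It also fails if it takes over 210 s, if anything falls off the work surface, if the arm or the gripper's body presses on something with over 40 N, if the wrist force passes 120 N, or if a joint passes its speed limit or range.

## Working session

There is one attempt and no reset: what is moved stays moved. The work goes in short steps, Python scripts to look and compute and a tool call to move; the robot and the scene stay as the last step left them, time stands still between calls to the robot, and variables do not carry over. Pictures are saved under pics/ and viewed, and the job is handed in when it is done.

Besides the shell and the picture viewer there is one more tool, called after "Emit:" by a JSON object that holds its "fn" and its "kwargs", one argument or row to a line. move_arm: Moves the arm, as the interface text tells. Its arguments: {"type":"object","properties":{"linear":{"type":"array"},"angular":{"type":"array"},"claw":{"type":"number"}},"required":["linear","angular"]}

```bash
ls; mkdir -p pics
python3 - <<'E'
from bench import manip
import cv2,numpy as np
print(manip.get_state())
for n in ["scene","top","wrist"]:
    c=manip.calibration(n); print(n,{k:(v if k!="extrinsics" else np.round(v,4).tolist()) for k,v in c.items()})
    cv2.imwrite(f"pics/{n}0.png",manip.capture(n))
E
```

```text
pics
{'time_s': 0.0, 'joint_pos': array([-1.44841808e+00,  2.77125069e-01, -2.78802065e-02,  1.26800572e+00,
        3.11658981e-06,  1.46741770e+00]), 'qd': array([-0.00205515, -0.00072306, -0.00052763,  0.0001771 , -0.00014501,
        0.00031899]), 'effort': array([ 2.05197481e-03, -4.45510161e+01,  2.95202655e+01,  1.62481639e-02,
        1.02018348e-04,  8.14494179e-07]), 'ee_pos': array([ 0.13981123, -0.60836291,  0.23016495]), 'orientation': array([-0.70259998, -0.08043065,  0.70261265, -0.07886469]), 'wrist_force': array([-0.8494222 ,  0.15849219,  0.18793945]), 'wrist_torque': array([-0.04056385,  0.04142518,  0.00075914]), 'gripper_width': 0.08556445431271194}
scene {'fx': 567.9465475864064, 'fy': 567.9465475864064, 'cx': 317.8533729969017, 'cy': 232.3901020179124, 'k1': -0.015848847320802814, 'extrinsics': [[-0.7944, 0.6074, -0.0043, 0.4773], [-0.3656, -0.4725, 0.8019, 0.0657], [0.485, 0.6386, 0.5974, -1.5612], [0.0, 0.0, 0.0, 1.0]]}
top {'fx': 584.1556369558732, 'fy': 584.1556369558732, 'cx': 325.75019039970846, 'cy': 248.38864764080688, 'k1': -0.15363277409879084, 'extrinsics': [[-0.0006, -0.9996, 0.0268, -0.0616], [0.9985, 0.0009, 0.055, -0.5536], [-0.055, 0.0268, 0.9981, -1.2091], [0.0, 0.0, 0.0, 1.0]]}
wrist {'fx': 358.01980407359264, 'fy': 358.01980407359264, 'cx': 322.555690886842, 'cy': 233.16923102605628, 'k1': 0.014377174132255524, 'extrinsics': [[0.2243, -0.9745, -0.0027, -0.624], [0.9212, 0.2129, -0.3258, 0.0425], [0.318, 0.0706, 0.9454, -0.3804], [0.0, 0.0, 0.0, 1.0]]}
```

View pics/scene0.png

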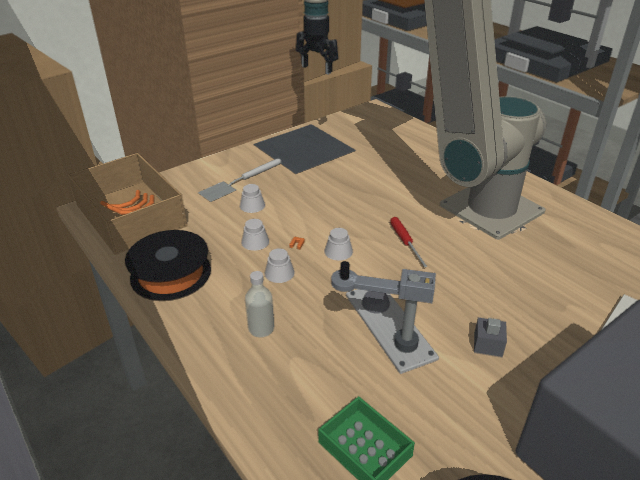

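View pics/top0.png

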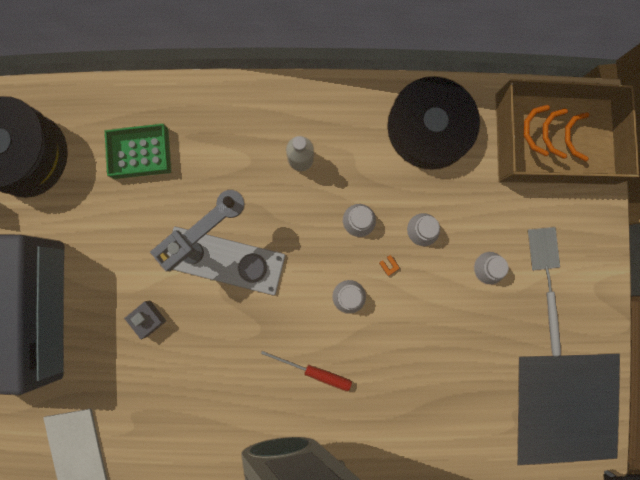

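View pics/wrist0.png

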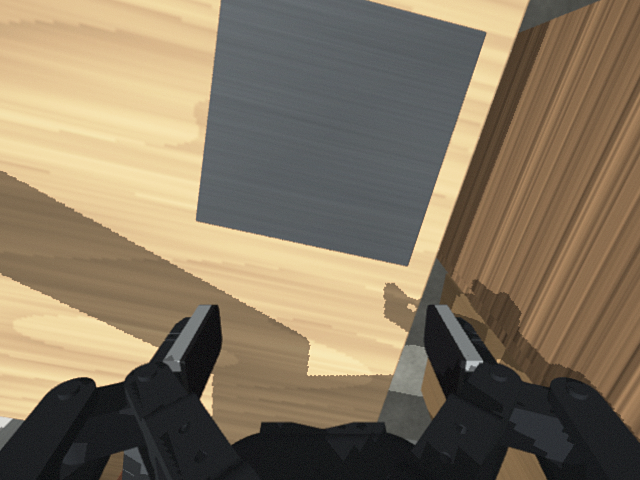

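Four pots (top image at about (361,218), (426,229), (494,266), (350,295)), the seat plug near (253,267), the knob near (229,202), the key block near (146,320) and the bottle near (300,150). I'll enlarge these next.

```bash
cat > h.py <<'E'
from bench import manip
import cv2,numpy as np
from scipy.spatial.transform import Rotation as R
def K(c): return np.array([[c["fx"],0,c["cx"]],[0,c["fy"],c["cy"]],[0,0,1]])
def ray(c,u,v):
    d=np.array([c["k1"],0,0,0,0],float)
    p=cv2.undistortPoints(np.array([[[u,v]]],float),K(c),d,None,None)[0,0]
    E=np.array(c["extrinsics"]); Rm=E[:3,:3]; t=E[:3,3]
    return -Rm.T@t, Rm.T@np.array([p[0],-p[1],-1.])
def atz(c,u,v,z):
    o,d=ray(c,u,v); return o+d*(z-o[2])/d[2]
def proj(c,P):
    E=np.array(c["extrinsics"]); q=E[:3,:3]@np.array(P)+E[:3,3]
    x,y=q[0]/-q[2],-q[1]/-q[2]; s=1+c["k1"]*(x*x+y*y)
    return np.array([c["fx"]*x*s+c["cx"],c["fy"]*y*s+c["cy"]])
def tri(obs):
    A=np.zeros((3,3));b=np.zeros(3)
    for c,u,v in obs:
        o,d=ray(c,u,v); d/=np.linalg.norm(d); M=np.eye(3)-np.outer(d,d); A+=M;b+=M@o
    return np.linalg.solve(A,b)
def crop(src,box,k,out):
    im=cv2.imread(src); x0,y0,x1,y1=box
    cv2.imwrite(out,cv2.resize(im[y0:y1,x0:x1],None,fx=k,fy=k,interpolation=cv2.INTER_CUBIC))
def delta(pos,Rt=None):
    "tool-frame shift(mm) and rotvec from measured pose to target"
    s=manip.get_state(); R0=R.from_quat(s["orientation"])
    l=R0.inv().apply(np.array(pos)-s["ee_pos"])*1000
    a=(R0.inv()*Rt).as_rotvec() if Rt is not None else None
    return l,a
def down(yaw):
    "tool x down, tool y (jaw) at yaw in world xy"
    x=np.array([0,0,-1.]); y=np.array([np.cos(yaw),np.sin(yaw),0]); z=np.cross(x,y)
    return R.from_matrix(np.stack([x,y,z],1))
E
python3 - <<'E'
from h import *
crop("pics/top0.png",(110,130,310,280),4,"pics/t_a.png")
crop("pics/top0.png",(330,190,530,320),4,"pics/t_b.png")
crop("pics/top0.png",(120,230,220,350),5,"pics/t_c.png")
crop("pics/scene0.png",(320,240,520,390),4,"pics/s_a.png")
crop("pics/scene0.png",(225,170,365,345),4,"pics/s_b.png")
s=manip.get_state(); Rm=R.from_quat(s["orientation"]).as_matrix(); print(Rm)
E
```

```text
[[-2.24070862e-04  2.23861402e-01 -9.74620963e-01]
 [ 1.76974999e-03 -9.74619373e-01 -2.23861444e-01]
 [-9.99998409e-01 -1.77499626e-03 -1.77794910e-04]]
```

View pics/t_a.png

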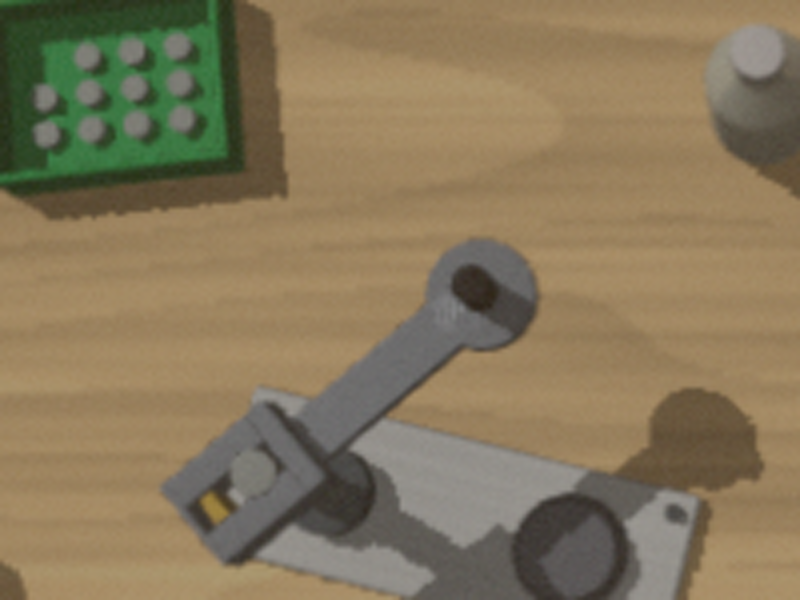

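View pics/t_b.png

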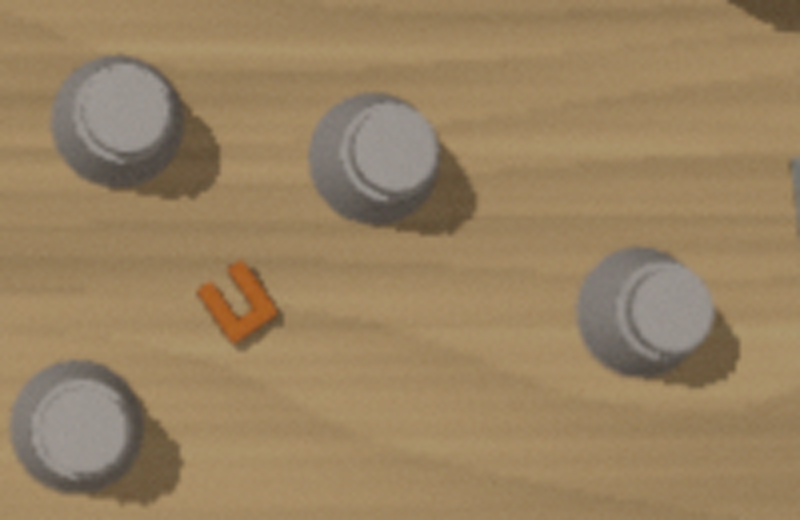

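View pics/t_c.png

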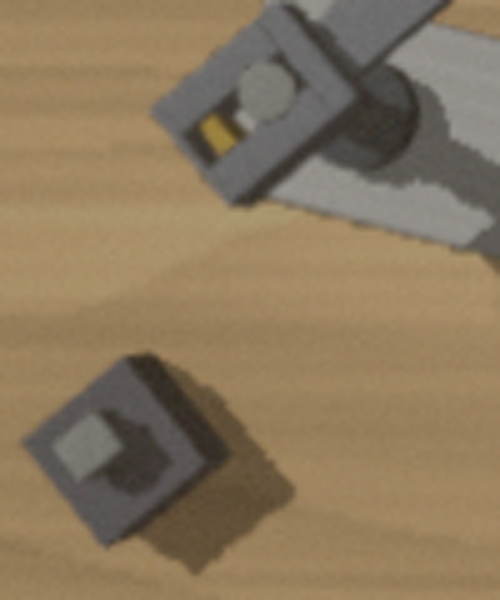

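View pics/s_a.png

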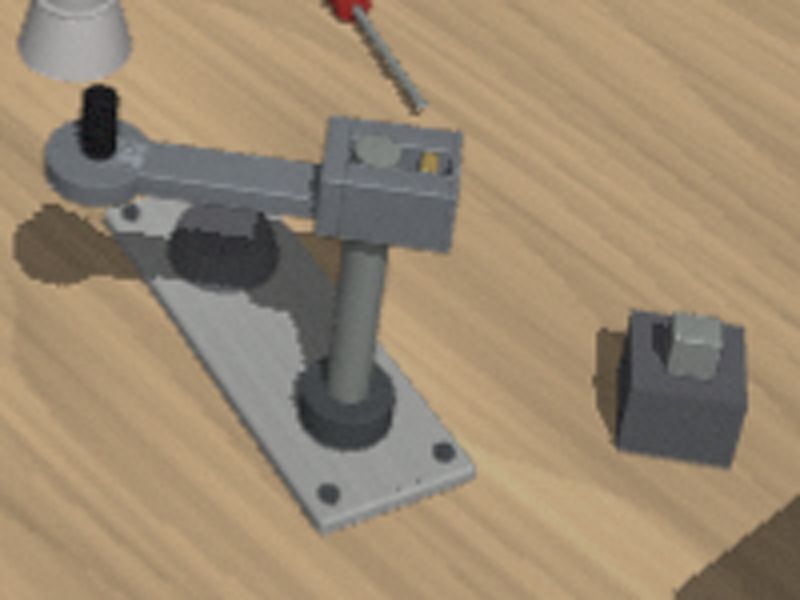

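View pics/s_b.png

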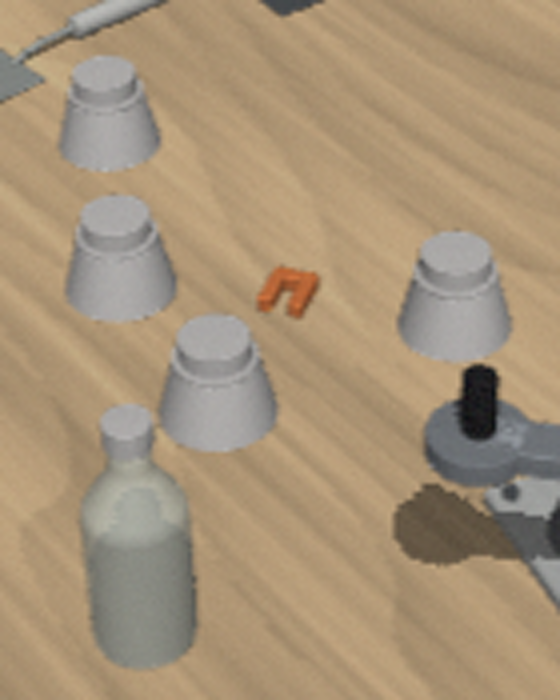

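Run:
```python
from h import *
ct=manip.calibration("top"); cs=manip.calibration("scene")
np.set_printoptions(precision=4,suppress=True)
def T(u,v,z): return atz(ct,u,v,z)
tb=dict(A=(124,110),B=(396,150),C=(672,308),D=(80,428)); sb=dict(A=(215,340),B=(115,215),C=(104,77),D=(457,255))
tm=dict(A=(118,122),B=(374,159),C=(643,312),D=(76,427))
for k in tb:
    u,v=tb[k];u=330+u/4;v=190+v/4; a,b=sb[k];a=225+a/4;b=170+b/4
    m=tm[k]
    print(k,T(u,v,.058),atz(cs,a,b,.058),"tri",tri([(ct,u,v),(cs,a,b)]),"mouth~",T(330+m[0]/4,190+m[1]/4,0.0))
f=lambda u,v:(110+u/4,130+v/4)
seat=T(*f(570,549),.012); print("seat foot",seat,"scene plug",atz(cs,320+223/4,240+255/4,.012))
sh=T(*f(253,472),.192); print("shaft",sh, "scene",atz(cs,320+378/4,240+152/4,.192))
print("shaft collar?",atz(cs,320+345/4,240+400/4,.03))
kn=T(*f(468,283),.202); print("knob",kn,"scene",atz(cs,320+100/4,240+92/4,.202), "disc",T(*f(482,293),.168))
print("dist",np.linalg.norm((seat-sh)[:2]),np.linalg.norm((kn-sh)[:2]))
a0=np.arctan2(*(seat-sh)[:2][::-1]);a1=np.arctan2(*(kn-sh)[:2][::-1]);print("dir seat",a0,"knob",a1,"angle",a1-a0)
print("bottle cap",T(110+757/4,130+52/4,.15))
g=lambda u,v:(120+u/5,230+v/5)
# block corners & head
for p in [(22,440),(130,355),(215,460),(105,545)]: print("blk",T(*g(*p),.046))
for p in [(52,445),(93,410),(122,445),(80,482)]: print("head",T(*g(*p),.072))
print("head c",T(*g(87,446),.072),"scene",atz(cs,320+697/4,240+330/4,.072))
for p in [(632,312),(745,328),(735,467),(617,448)]: print("sblk",atz(cs,320+p[0]/4,240+p[1]/4,.046 if p[1]<400 else 0))
```

```text
A [ 0.6143 -0.1322  0.058 ] [ 0.6158 -0.1285  0.058 ] tri [ 0.6142 -0.1321  0.055 ] mouth~ [ 0.6142 -0.1341  0.    ]
B [ 0.5943 -0.2721  0.058 ] [ 0.5955 -0.2686  0.058 ] tri [ 0.5941 -0.2722  0.0554] mouth~ [ 0.5948 -0.272   0.    ]
C [ 0.5131 -0.4165  0.058 ] [ 0.5159 -0.4088  0.058 ] tri [ 0.5123 -0.4175  0.0525] mouth~ [ 0.5123 -0.4192  0.    ]
D [ 0.4529 -0.1093  0.058 ] [ 0.4539 -0.1066  0.058 ] tri [ 0.4525 -0.1091  0.0559] mouth~ [ 0.4518 -0.1112  0.    ]
seat foot [0.514  0.0922 0.012 ] scene plug [0.5128 0.094  0.012 ]
shaft [0.5443 0.2182 0.192 ] scene [0.5451 0.2203 0.192 ]
shaft collar? [0.5478 0.2221 0.03  ]
knob [0.6285 0.1201 0.202 ] scene [0.6264 0.1184 0.202 ] disc [0.6285 0.1184 0.168 ]
dist 0.12955997966465016 0.12924168971231495
dir seat -1.8070318984446416 knob -0.8617291239920986 angle 0.9453027744525431
bottle cap [ 0.7461 -0.0078  0.15  ]
blk [0.4081 0.3538 0.046 ]
blk [0.4435 0.3084 0.046 ]
blk [0.4007 0.2726 0.046 ]
blk [0.3654 0.3186 0.046 ]
head [0.408 0.333 0.072]
head [0.4222 0.3162 0.072 ]
head [0.4083 0.3042 0.072 ]
head [0.3932 0.3214 0.072 ]
head c [0.4077 0.3186 0.072 ] scene [0.4086 0.3205 0.072 ]
sblk [0.4006 0.2785 0.046 ]
sblk [0.364  0.3211 0.046 ]
sblk [0.403  0.3561 0.    ]
sblk [ 0.4401  0.3116 -0.    ]
```

Run:
```python
from h import *
np.set_printoptions(precision=3,suppress=True)
for P in [(.4527,-.1093,.14)]:
    print(delta(P,down(np.pi/2)))
c=manip.calibration("wrist");E=np.array(c["extrinsics"]);s=manip.get_state();Rm=R.from_quat(s["orientation"])
print(Rm.inv().apply(-E[:3,:3].T@E[:3,3]-s["ee_pos"]))
```

```text
(array([  91.203, -416.349, -416.672]), array([-2.916, -0.003,  0.   ]))
[-0.142  0.    -0.084]
```

Emit:
{"fn": "move_arm", "kwargs": {
  "linear": [
    [0,-26,-26],
    [0,-52,-52],
    [0,-78,-78],
    [0,-104,-104],
    [0,-130,-130],
    [0,-156,-156],
    [0,-182,-182],
    [0,-208,-208],
    [0,-234,-234],
    [0,-260,-260],
    [0,-286,-286],
    [0,-312,-312]
  ],
  "angular": [
    [-0.182,0,0],
    [-0.364,0,0],
    [-0.546,0,0],
    [-0.728,0,0],
    [-0.91,0,0],
    [-1.092,0,0],
    [-1.274,0,0],
    [-1.456,0,0],
    [-1.638,0,0],
    [-1.82,0,0],
    [-2.002,0,0],
    [-2.184,0,0]
  ],
  "claw": 0
}}

```text
time_s: 1.65
ee_pos: [0.3745, -0.234, 0.2311]
orientation: [0.251, 0.661, -0.251, 0.661]
wrist_force: [0.5, -0.8, -0.8]
gripper_width: 0.0856
```

```bash
cat > d.py <<'E'
import sys
from h import *
np.set_printoptions(precision=3,suppress=True)
a=[float(x) for x in sys.argv[1:]]
s=manip.get_state()
print("t",s["time_s"],"ee",s["ee_pos"],"F",s["wrist_force"],"T",s["wrist_torque"],"w",s["gripper_width"],"j",s["joint_pos"])
y=R.from_quat(s["orientation"]).as_matrix(); print("jaw yaw",np.arctan2(y[1,1],y[0,1]),"x axis",y[:,0])
if len(a)>=3: print(delta(a[:3],down(a[3] if len(a)>3 else np.pi/2)))
E
python3 d.py .4527 -.1093 .11
```

```text
t 1.65 ee [ 0.374 -0.234  0.231] F [ 0.529 -0.821 -0.805] T [-0.021  0.031 -0.015] w 0.08560914199536956 j [-0.705 -0.053 -0.399  1.225  0.     0.021]
jaw yaw 0.8448646940150102 x axis [-0.  0. -1.]
(array([121.107, 145.173, -24.21 ]), array([-0.726, -0.   , -0.   ]))
```

Emit:
{"fn": "move_arm", "kwargs": {
  "linear": [
    [20,36,-6],
    [40,73,-12],
    [60,109,-18],
    [80,145,-24],
    [121,145,-24],
    [121,145,-24]
  ],
  "angular": [
    [-0.182,0,0],
    [-0.364,0,0],
    [-0.546,0,0],
    [-0.726,0,0],
    [-0.726,0,0],
    [-0.726,0,0]
  ]
}}

```text
time_s: 2.4
ee_pos: [0.4498, -0.1095, 0.1074]
orientation: [0.003, 0.71, -0.001, 0.704]
wrist_force: [-1.2, -0.0, -0.7]
gripper_width: 0.0855
```

```bash
python3 - <<'E'
from h import *
cv2.imwrite("pics/w1.png",manip.capture("wrist"))
print(manip.calibration("wrist")["extrinsics"])
E
python3 d.py .4527 -.1093 .04
```

```text
[[ 5.22350321e-03  9.99983811e-01  2.25658392e-03  1.08206707e-01]
 [-9.46319168e-01  5.67248471e-03 -3.23183933e-01  4.29652581e-01]
 [-3.23191501e-01 -4.47296307e-04  9.46333479e-01 -1.18921395e-01]
 [ 0.00000000e+00  0.00000000e+00  0.00000000e+00  1.00000000e+00]]
t 2.45 ee [ 0.451 -0.111  0.109] F [-0.322 -0.244  0.413] T [-0.061 -0.018  0.009] w 0.08539528016103391 j [-0.379  0.099 -0.519  0.956 -0.    -0.374]
jaw yaw 1.565206715668541 x axis [-0.004  0.002 -1.   ]
(array([69.23 ,  1.109,  1.484]), array([-0.006, -0.004, -0.002]))
```

View pics/w1.png

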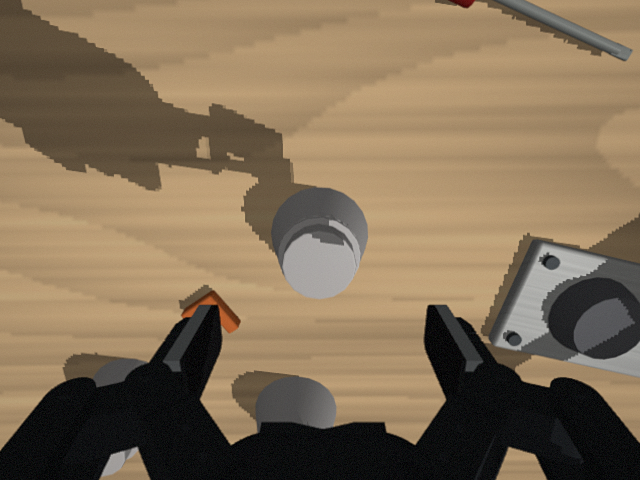

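The wrist view shows pot D's foot top centred at about (321,266). It sits between the finger lines.

```bash
python3 - <<'E'
from h import *
c=manip.calibration("wrist"); print(atz(c,321,266,.058), atz(c,605,322,.032))
E
python3 d.py .4527 -.1093 .04
```

```text
[ 0.45396298 -0.11162611  0.058     ] [0.50939946 0.08699137 0.032     ]
t 2.45 ee [ 0.451 -0.111  0.109] F [-0.322 -0.244  0.413] T [-0.061 -0.018  0.009] w 0.08539528016103391 j [-0.379  0.099 -0.519  0.956 -0.    -0.374]
jaw yaw 1.565206715668541 x axis [-0.004  0.002 -1.   ]
(array([69.23 ,  1.109,  1.484]), array([-0.006, -0.004, -0.002]))
```

Emit:
{"fn": "move_arm", "kwargs": {
  "linear": [
    [35,0,1],
    [60,0,1],
    [68,0,1],
    [68,0,1],
    [68,0,1]
  ],
  "angular": [
    [0,0,0],
    [0,0,0],
    [0,0,0],
    [0,0,0],
    [0,0,0]
  ]
}}

```text
time_s: 3.08
ee_pos: [0.4555, -0.112, 0.0438]
orientation: [0.002, 0.706, -0.003, 0.708]
wrist_force: [0.2, 0.5, 0.3]
gripper_width: 0.0854
```

Emit:
{"fn": "move_arm", "kwargs": {
  "linear": [
    [0,0,0],
    [0,0,0],
    [0,0,0],
    [0,0,0],
    [0,0,0],
    [0,0,0],
    [0,0,0],
    [0,0,0]
  ],
  "angular": [
    [0,0,0],
    [0,0,0],
    [0,0,0],
    [0,0,0],
    [0,0,0],
    [0,0,0],
    [0,0,0],
    [0,0,0]
  ],
  "claw": 1
}}

```text
time_s: 4.08
ee_pos: [0.4548, -0.1114, 0.043]
orientation: [0.002, 0.707, -0.002, 0.708]
wrist_force: [-0.0, 1.4, 5.0]
gripper_width: 0.0416
```

```bash
python3 d.py .5143 .0925 .2
```

```text
t 4.075 ee [ 0.455 -0.111  0.043] F [-0.045  1.353  5.024] T [0.165 0.149 0.042] w 0.0416250360586393 j [-0.379  0.188 -0.585  0.797  0.    -0.373]
jaw yaw 1.5653475528152905 x axis [ 0.001 -0.    -1.   ]
(array([-156.937,  204.176,   58.532]), array([-0.005,  0.001,  0.   ]))
```

Emit:
{"fn": "move_arm", "kwargs": {
  "linear": [
    [-50,0,0],
    [-100,0,0],
    [-140,30,8],
    [-155,80,23],
    [-155,130,38],
    [-155,180,52],
    [-155,204,58],
    [-155,204,58],
    [-155,204,58]
  ],
  "angular": [
    [0,0,0],
    [0,0,0],
    [0,0,0],
    [0,0,0],
    [0,0,0],
    [0,0,0],
    [0,0,0],
    [0,0,0],
    [0,0,0]
  ]
}}

```text
time_s: 5.2
ee_pos: [0.5127, 0.0918, 0.1968]
orientation: [0.002, 0.708, -0.002, 0.707]
wrist_force: [-0.8, -0.1, -1.3]
gripper_width: 0.0415
```

```bash
python3 d.py .5145 .0925 .057
python3 - <<'E'
from h import *
for n in ["scene","wrist"]: cv2.imwrite(f"pics/{n}2.png",manip.capture(n))
E
```

```text
t 5.2 ee [0.513 0.092 0.197] F [-0.815 -0.101 -1.317] T [-0.038  0.014 -0.04 ] w 0.04153934097398458 j [ 0.053  0.115 -0.299  1.158 -0.001  0.059]
jaw yaw 1.5647790583821515 x axis [-0.001 -0.001 -1.   ]
(array([139.789,   0.791,   1.928]), array([-0.006, -0.001,  0.001]))
```

View pics/scene2.png

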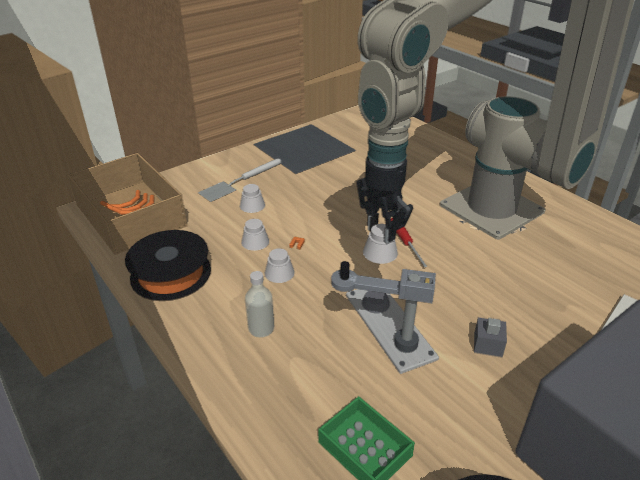

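View pics/wrist2.png

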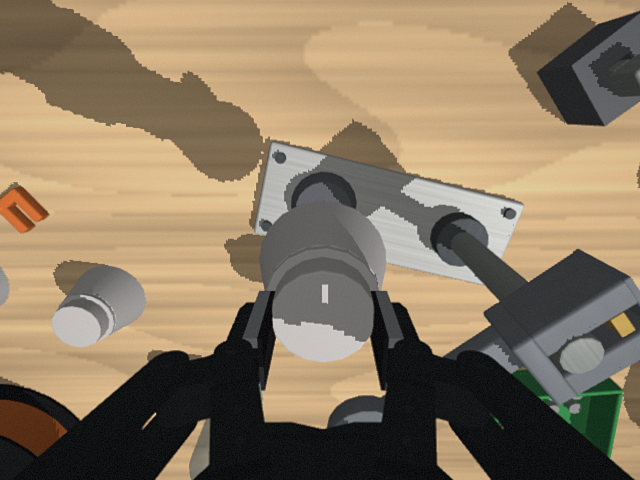

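Pot held upright over the plug (plug at about (323,195) in the wrist view, directly ahead of the pot). Lowering it now.

Emit:
{"fn": "move_arm", "kwargs": {
  "linear": [
    [50,0,1],
    [90,0,1],
    [115,0,1],
    [125,0,1],
    [132,0,1],
    [137,0,1],
    [140,0,1],
    [142,0,1],
    [142,0,1]
  ],
  "angular": [
    [0,0,0],
    [0,0,0],
    [0,0,0],
    [0,0,0],
    [0,0,0],
    [0,0,0],
    [0,0,0],
    [0,0,0],
    [0,0,0]
  ]
}}

```text
time_s: 6.42
ee_pos: [0.5145, 0.0924, 0.0555]
orientation: [0.002, 0.707, -0.002, 0.707]
wrist_force: [0.2, 0.2, -1.0]
gripper_width: 0.0416
```

```bash
python3 d.py .6145 -.1325 .14
```

```text
t 6.425 ee [0.514 0.092 0.055] F [ 0.209  0.247 -0.974] T [ 0.031  0.048 -0.011] w 0.041555417274871886 j [ 0.054  0.257 -0.459  0.854  0.     0.06 ]
jaw yaw 1.5651068257661864 x axis [ 0.  0. -1.]
(array([ -84.497, -224.341,  101.322]), array([-0.006,  0.   , -0.   ]))
```

Emit:
{"fn": "move_arm", "kwargs": {
  "linear": [
    [0,0,0],
    [0,0,0],
    [0,0,0],
    [0,0,0],
    [0,0,0],
    [-40,0,0],
    [-90,0,0],
    [-130,-20,9],
    [-145,-70,31]
  ],
  "angular": [
    [0,0,0],
    [0,0,0],
    [0,0,0],
    [0,0,0],
    [0,0,0],
    [0,0,0],
    [0,0,0],
    [0,0,0],
    [0,0,0]
  ],
  "claw": 0
}}

```text
time_s: 7.55
ee_pos: [0.5465, 0.0228, 0.2038]
orientation: [0.001, 0.705, -0.001, 0.709]
wrist_force: [0.7, 0.2, -0.8]
gripper_width: 0.0853
```

```bash
python3 d.py .6145 -.1325 .14
python3 - <<'E'
from h import *
for n in ["scene","top"]: cv2.imwrite(f"pics/{n}3.png",manip.capture(n))
E
```

```text
t 7.55 ee [0.547 0.023 0.204] F [ 0.727  0.234 -0.786] T [ 0.046 -0.1    0.002] w 0.08534412087511031 j [-0.077  0.152 -0.241  1.172  0.001 -0.075]
jaw yaw 1.5688335289521118 x axis [ 0.005  0.    -1.   ]
(array([  64.081, -155.207,   67.931]), array([-0.002,  0.005, -0.   ]))
```

View pics/scene3.png

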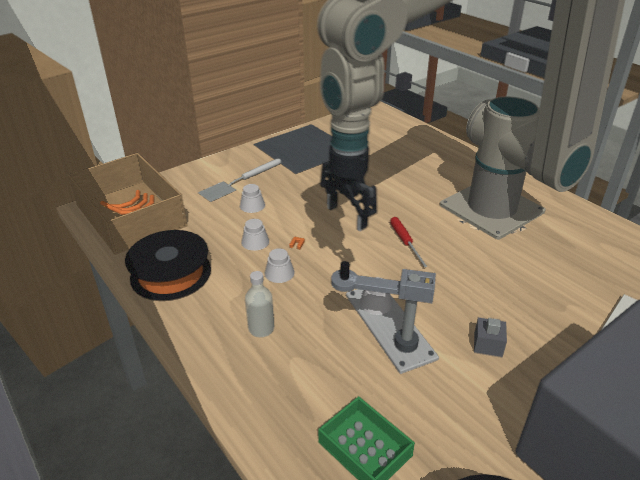

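View pics/top3.png

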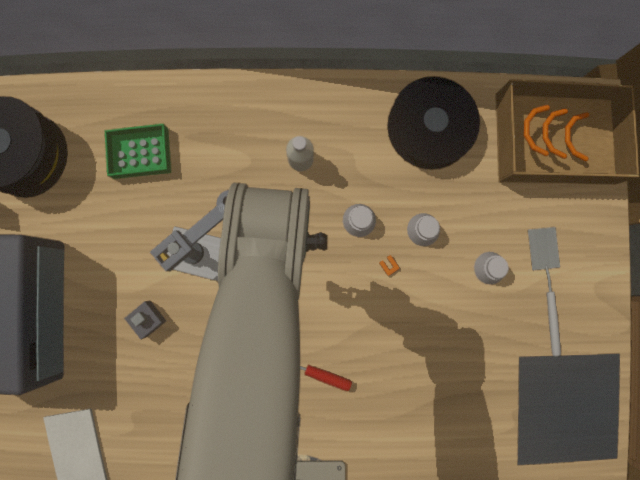

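Pot 1 is on the seat (white below the knob in the scene view) and the other three haven't moved. Pot A is next.

Emit:
{"fn": "move_arm", "kwargs": {
  "linear": [
    [0,-40,17],
    [10,-95,42],
    [40,-145,64],
    [75,-155,68],
    [92,-155,68],
    [92,-155,68],
    [92,-155,68]
  ],
  "angular": [
    [0,0,0],
    [0,0,0],
    [0,0,0],
    [0,0,0],
    [0,0,0],
    [0,0,0],
    [0,0,0]
  ]
}}

```text
time_s: 8.52
ee_pos: [0.6126, -0.1323, 0.1096]
orientation: [0.001, 0.707, -0.002, 0.708]
wrist_force: [-0.4, -0.1, -0.3]
gripper_width: 0.0851
```

```bash
python3 - <<'E'
from h import *
cv2.imwrite("pics/w4.png",manip.capture("wrist"))
E
python3 d.py .6145 -.1325 .042
```

```text
t 8.575 ee [ 0.613 -0.133  0.11 ] F [-0.648  0.945  0.149] T [ 0.027  0.031 -0.002] w 0.08521670499675084 j [-0.316  0.363 -0.175  1.03   0.    -0.311]
jaw yaw 1.5662715224980088 x axis [ 0.002 -0.001 -1.   ]
(array([68.038,  0.081,  1.373]), array([-0.005,  0.002,  0.001]))
```

View pics/w4.png

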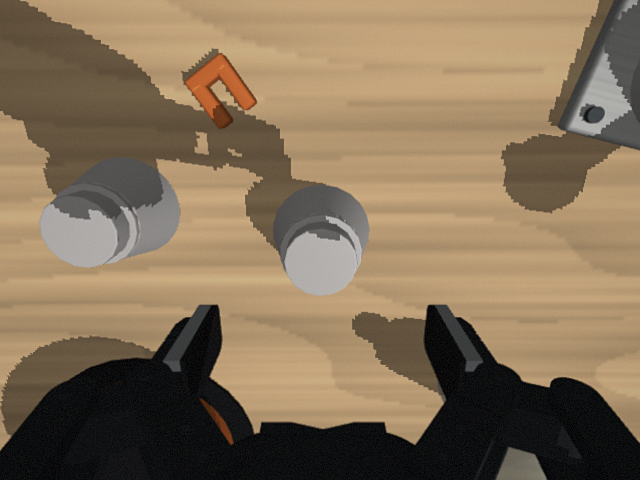

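Pot A's foot is centred at about (322,263), in line with the gripper.

Emit:
{"fn": "move_arm", "kwargs": {
  "linear": [
    [35,0,1],
    [60,0,1],
    [67,0,1],
    [67,0,1]
  ],
  "angular": [
    [0,0,0],
    [0,0,0],
    [0,0,0],
    [0,0,0]
  ]
}}

```text
time_s: 9.07
ee_pos: [0.6136, -0.133, 0.0422]
orientation: [0.002, 0.707, -0.002, 0.707]
wrist_force: [0.4, -0.5, 0.9]
gripper_width: 0.0855
```

Emit:
{"fn": "move_arm", "kwargs": {
  "linear": [
    [0,0,0],
    [0,0,0],
    [0,0,0],
    [0,0,0],
    [0,0,0],
    [0,0,0],
    [0,0,0]
  ],
  "angular": [
    [0,0,0],
    [0,0,0],
    [0,0,0],
    [0,0,0],
    [0,0,0],
    [0,0,0],
    [0,0,0]
  ],
  "claw": 1
}}

```text
time_s: 9.95
ee_pos: [0.6142, -0.1336, 0.0427]
orientation: [0.002, 0.706, -0.002, 0.708]
wrist_force: [-0.8, -0.1, 6.4]
gripper_width: 0.0416
```

```bash
python3 d.py .5145 .0925 .2
```

```text
t 9.95 ee [ 0.614 -0.134  0.043] F [-0.846 -0.136  6.407] T [0.071 0.018 0.053] w 0.04163841470753867 j [-0.317  0.433 -0.233  0.903  0.    -0.311]
jaw yaw 1.5650492163527576 x axis [ 0.002 -0.001 -1.   ]
(array([-157.692,  225.384, -100.638]), array([-0.006,  0.002,  0.001]))
```

Emit:
{"fn": "move_arm", "kwargs": {
  "linear": [
    [-50,0,0],
    [-105,0,0],
    [-145,10,-30],
    [-157,60,-60],
    [-157,115,-85],
    [-157,170,-97],
    [-157,225,-100],
    [-157,225,-100],
    [-157,225,-100]
  ],
  "angular": [
    [0,0,0],
    [0,0,0],
    [0,0,0],
    [0,0,0],
    [0,0,0],
    [0,0,0],
    [0,0,0],
    [0,0,0],
    [0,0,0]
  ]
}}

```text
time_s: 11.08
ee_pos: [0.5141, 0.0922, 0.198]
orientation: [0.002, 0.707, -0.002, 0.707]
wrist_force: [0.2, -0.4, -1.1]
gripper_width: 0.0414
```

```bash
python3 d.py .5145 .0925 .075
python3 - <<'E'
from h import *
cv2.imwrite("pics/w5.png",manip.capture("wrist"))
E
```

```text
t 11.075 ee [0.514 0.092 0.198] F [ 0.192 -0.377 -1.126] T [0.009 0.029 0.036] w 0.041354409483107396 j [ 0.054  0.116 -0.295  1.16  -0.001  0.059]
jaw yaw 1.5655988895638677 x axis [-0.001 -0.001 -1.   ]
(array([122.97 ,   0.36 ,   0.469]), array([-0.005, -0.001,  0.001]))
```

View pics/w5.png

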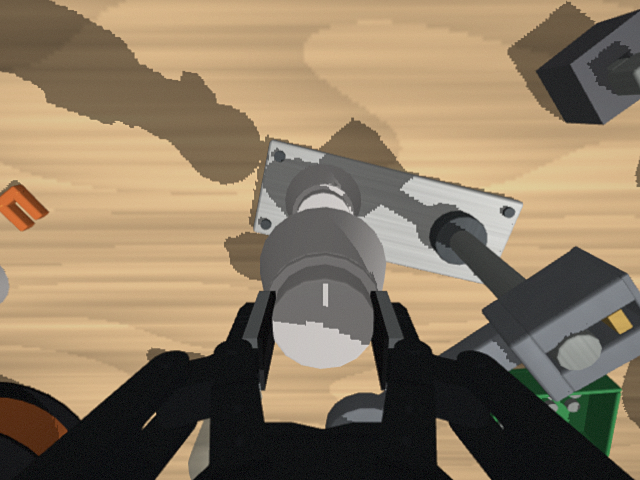

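The held pot hangs above the seated one (seated skirt at about (323,195)), upright and aligned. Lowering to TCP 73 mm.

Emit:
{"fn": "move_arm", "kwargs": {
  "linear": [
    [50,0,0],
    [85,0,0],
    [100,0,0],
    [108,0,0],
    [115,0,0],
    [120,0,0],
    [123,0,0],
    [125,0,0],
    [125,0,0]
  ],
  "angular": [
    [0,0,0],
    [0,0,0],
    [0,0,0],
    [0,0,0],
    [0,0,0],
    [0,0,0],
    [0,0,0],
    [0,0,0],
    [0,0,0]
  ]
}}

```text
time_s: 12.25
ee_pos: [0.5144, 0.0925, 0.0734]
orientation: [0.002, 0.707, -0.002, 0.707]
wrist_force: [-1.0, 0.3, -0.0]
gripper_width: 0.0415
```

```bash
python3 d.py .5945 -.272 .14
```

```text
t 12.25 ee [0.514 0.092 0.073] F [-1.004  0.329 -0.018] T [-0.026  0.18  -0.04 ] w 0.04151996186026836 j [ 0.054  0.235 -0.443  0.893 -0.     0.06 ]
jaw yaw 1.5651792968304048 x axis [ 0. -0. -1.]
(array([ -66.614, -363.996,   82.145]), array([-0.006,  0.   ,  0.   ]))
```

Emit:
{"fn": "move_arm", "kwargs": {
  "linear": [
    [0,0,0],
    [0,0,0],
    [0,0,0],
    [0,0,0],
    [0,0,0],
    [-40,0,0],
    [-90,0,0],
    [-120,-30,5],
    [-130,-90,20],
    [-130,-150,34],
    [-130,-210,48]
  ],
  "angular": [
    [0,0,0],
    [0,0,0],
    [0,0,0],
    [0,0,0],
    [0,0,0],
    [0,0,0],
    [0,0,0],
    [0,0,0],
    [0,0,0],
    [0,0,0],
    [0,0,0]
  ],
  "claw": 0
}}

```text
time_s: 13.62
ee_pos: [0.5616, -0.1197, 0.2039]
orientation: [0.002, 0.707, -0.002, 0.708]
wrist_force: [0.9, 0.9, 0.8]
gripper_width: 0.0854
```

```bash
python3 d.py .5945 -.272 .112
python3 - <<'E'
from h import *
for n in ["scene","top"]: cv2.imwrite(f"pics/{n}6.png",manip.capture(n))
E
```

```text
t 13.625 ee [ 0.562 -0.12   0.204] F [0.897 0.945 0.762] T [-0.003  0.003  0.03 ] w 0.08537718563954555 j [-0.323  0.202 -0.18   1.187  0.    -0.317]
jaw yaw 1.5653972799022315 x axis [ 0.001 -0.    -1.   ]
(array([  91.933, -152.062,   33.551]), array([-0.005,  0.001,  0.   ]))
```

View pics/scene6.png

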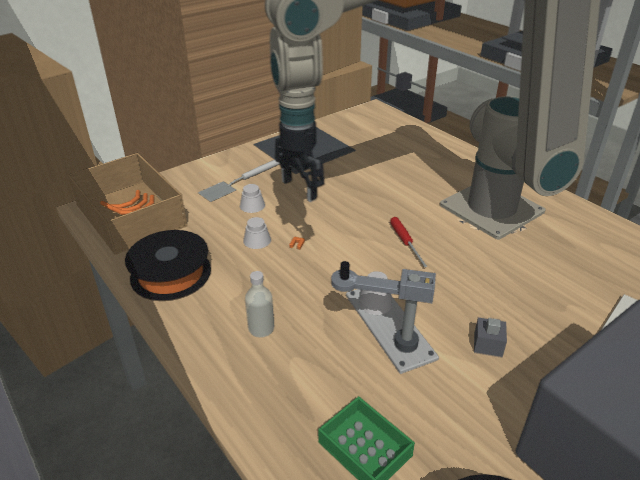

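View pics/top6.png

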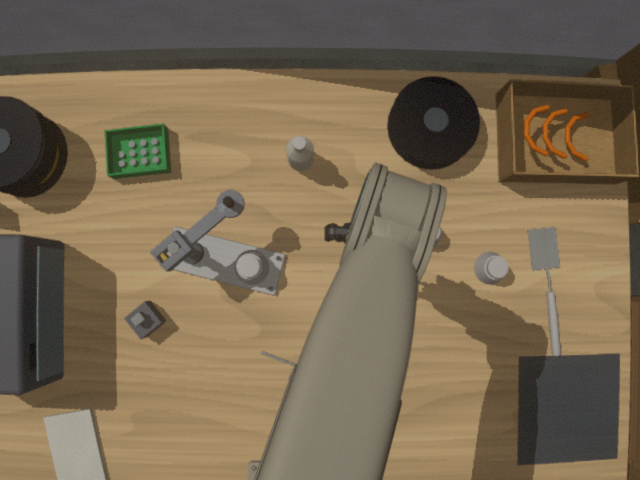

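Two pots are nested. Pot B in the scene now looks shifted by about 2 px, so I'll check it with the wrist camera after the approach.

Emit:
{"fn": "move_arm", "kwargs": {
  "linear": [
    [0,-50,11],
    [10,-105,23],
    [40,-140,31],
    [75,-152,33],
    [92,-152,33],
    [92,-152,33],
    [92,-152,33]
  ],
  "angular": [
    [0,0,0],
    [0,0,0],
    [0,0,0],
    [0,0,0],
    [0,0,0],
    [0,0,0],
    [0,0,0]
  ]
}}

```text
time_s: 14.6
ee_pos: [0.5941, -0.2695, 0.1127]
orientation: [0.001, 0.707, -0.002, 0.708]
wrist_force: [-0.1, 0.0, 0.7]
gripper_width: 0.0854
```

```bash
python3 - <<'E'
from h import *
cv2.imwrite("pics/w7.png",manip.capture("wrist"))
E
python3 d.py .5945 -.272 .043
```

```text
t 14.65 ee [ 0.594 -0.27   0.113] F [ 0.271 -0.473 -0.441] T [-0.024 -0.035 -0.001] w 0.08539554299014206 j [-0.525  0.401 -0.111  1.056  0.    -0.52 ]
jaw yaw 1.5661546743691792 x axis [ 0.002 -0.001 -1.   ]
(array([70.188, -2.152, -0.048]), array([-0.005,  0.002,  0.001]))
```

View pics/w7.png

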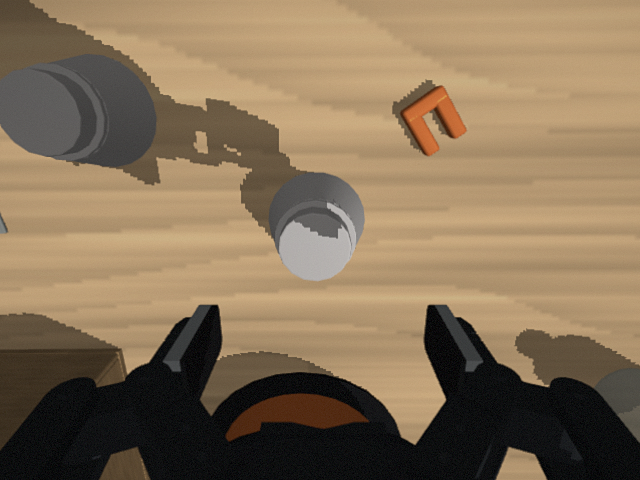

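Pot B's foot top is at about (317,248). That's higher in the picture than for the earlier pots, so it sits nearer the base.

Run:
```python
from h import *
crop("pics/w7.png",(250,160,390,300),4,"pics/w7c.png")
c=manip.calibration("wrist"); print(atz(c,317,248,.058))
cs=manip.calibration("scene"); crop("pics/scene6.png",(225,170,305,260),7,"pics/s6c.png")
```

```text
[ 0.58734153 -0.27329733  0.058     ]
```

View pics/w7c.png

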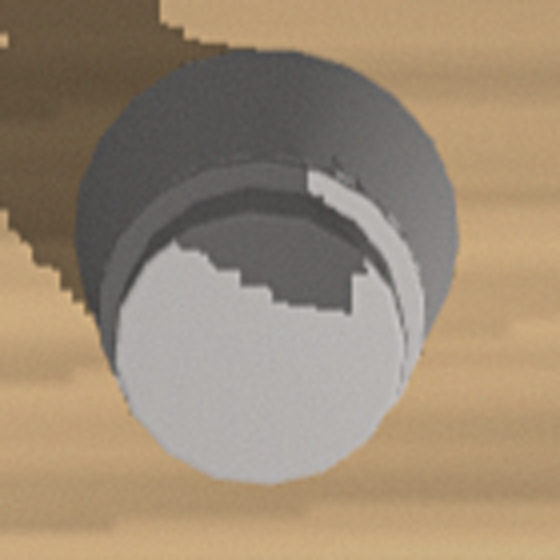

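View pics/s6c.png

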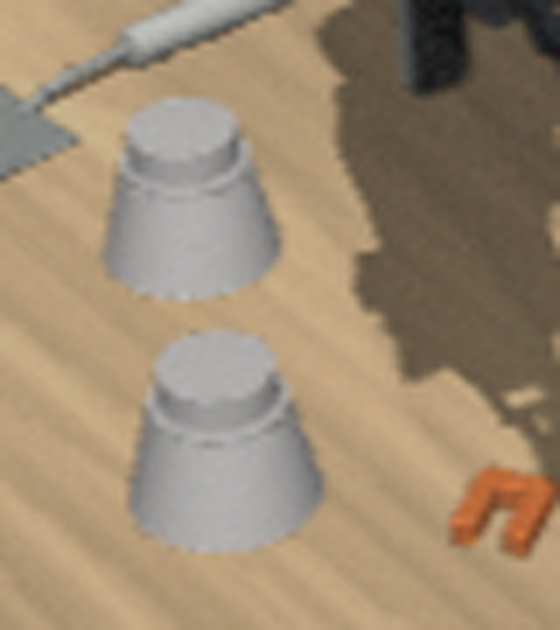

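Emit:
{"fn": "move_arm", "kwargs": {
  "linear": [
    [0,-3,-7],
    [0,-3,-7]
  ],
  "angular": [
    [0,0,0],
    [0,0,0]
  ]
}}

```text
time_s: 14.9
ee_pos: [0.5861, -0.2732, 0.1123]
orientation: [0.002, 0.707, -0.002, 0.707]
wrist_force: [0.3, 0.3, -0.2]
gripper_width: 0.0853
```

```bash
python3 - <<'E'
from h import *
cv2.imwrite("pics/w8.png",manip.capture("wrist"))
crop("pics/w8.png",(250,160,390,300),4,"pics/w8c.png")
E
python3 d.py .5875 -.273 .043
```

```text
t 14.95 ee [ 0.586 -0.273  0.112] F [-0.226 -0.088  0.101] T [ 0.015 -0.014 -0.024] w 0.08538662899201349 j [-0.536  0.394 -0.125  1.051  0.    -0.53 ]
jaw yaw 1.5647589878697603 x axis [ 0.001 -0.001 -1.   ]
(array([69.095,  0.29 ,  1.197]), array([-0.006,  0.001,  0.001]))
```

View pics/w8c.png

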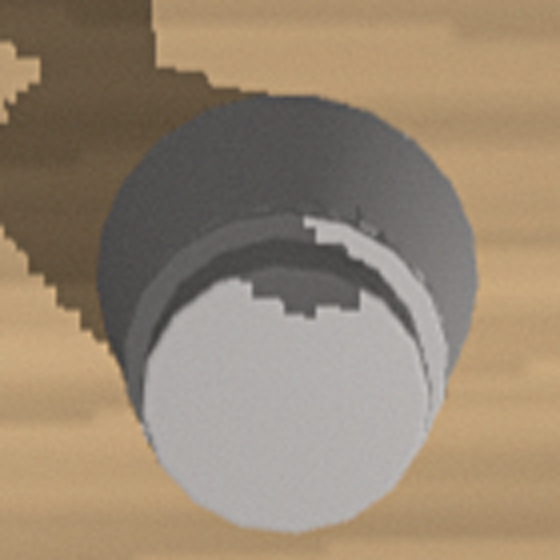

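The foot centre is now at about (322,260), the same relation as the earlier good grasps, so it's stationary and aligned.

Emit:
{"fn": "move_arm", "kwargs": {
  "linear": [
    [35,0,0],
    [60,0,0],
    [69,0,0],
    [69,0,0]
  ],
  "angular": [
    [0,0,0],
    [0,0,0],
    [0,0,0],
    [0,0,0]
  ]
}}

```text
time_s: 15.45
ee_pos: [0.586, -0.2729, 0.0421]
orientation: [0.002, 0.707, -0.002, 0.707]
wrist_force: [-0.2, -0.9, 0.7]
gripper_width: 0.0854
```

Emit:
{"fn": "move_arm", "kwargs": {
  "linear": [
    [0,0,0],
    [0,0,0],
    [0,0,0],
    [0,0,0],
    [0,0,0],
    [0,0,0],
    [0,0,0]
  ],
  "angular": [
    [0,0,0],
    [0,0,0],
    [0,0,0],
    [0,0,0],
    [0,0,0],
    [0,0,0],
    [0,0,0]
  ],
  "claw": 1
}}

```text
time_s: 16.32
ee_pos: [0.5873, -0.2737, 0.0438]
orientation: [0.002, 0.706, -0.002, 0.708]
wrist_force: [-0.1, 0.2, 6.2]
gripper_width: 0.0417
```

```bash
python3 d.py .5145 .0925 .2
```

```text
t 16.325 ee [ 0.587 -0.274  0.044] F [-0.141  0.154  6.241] T [0.156 0.018 0.003] w 0.041714074956937214 j [-0.536  0.461 -0.186  0.922  0.    -0.53 ]
jaw yaw 1.5650265413842397 x axis [ 0.002 -0.001 -1.   ]
(array([-156.834,  365.542,  -74.564]), array([-0.006,  0.002,  0.001]))
```

Emit:
{"fn": "move_arm", "kwargs": {
  "linear": [
    [-50,0,0],
    [-105,20,-4],
    [-150,70,-14],
    [-158,125,-26],
    [-158,185,-38],
    [-158,245,-50],
    [-158,305,-62],
    [-158,345,-70],
    [-158,366,-74],
    [-158,366,-74],
    [-158,366,-74]
  ],
  "angular": [
    [0,0,0],
    [0,0,0],
    [0,0,0],
    [0,0,0],
    [0,0,0],
    [0,0,0],
    [0,0,0],
    [0,0,0],
    [0,0,0],
    [0,0,0],
    [0,0,0]
  ]
}}

```text
time_s: 17.7
ee_pos: [0.5143, 0.0929, 0.2]
orientation: [0.002, 0.707, -0.002, 0.707]
wrist_force: [-0.1, 0.1, -1.7]
gripper_width: 0.0415
```

```bash
python3 d.py .5145 .0925 .092
```

```text
t 17.7 ee [0.514 0.093 0.2  ] F [-0.062  0.073 -1.684] T [-0.054 -0.067  0.021] w 0.04151294378350081 j [ 0.055  0.115 -0.292  1.164 -0.001  0.061]
jaw yaw 1.5648136974564089 x axis [-0.    -0.001 -1.   ]
(array([108.032,  -0.323,   0.294]), array([-0.006, -0.   ,  0.001]))
```

Emit:
{"fn": "move_arm", "kwargs": {
  "linear": [
    [40,0,0],
    [70,0,0],
    [85,0,0],
    [93,0,0],
    [100,0,0],
    [105,0,0],
    [108,0,0],
    [109,0,0],
    [109,0,0]
  ],
  "angular": [
    [0,0,0],
    [0,0,0],
    [0,0,0],
    [0,0,0],
    [0,0,0],
    [0,0,0],
    [0,0,0],
    [0,0,0],
    [0,0,0]
  ]
}}

```text
time_s: 18.82
ee_pos: [0.5148, 0.0935, 0.0919]
orientation: [0.002, 0.707, -0.002, 0.707]
wrist_force: [-0.7, 0.0, 1.9]
gripper_width: 0.0417
```

```bash
python3 d.py .513 -.418 .2
```

```text
t 18.825 ee [0.515 0.094 0.092] F [-0.736  0.05   1.906] T [ 0.118  0.112 -0.004] w 0.04171810343366322 j [ 0.056  0.214 -0.424  0.932  0.     0.062]
jaw yaw 1.5651401193686936 x axis [ 0.001  0.    -1.   ]
(array([-108.229, -511.489,    1.181]), array([-0.006,  0.001, -0.   ]))
```

Emit:
{"fn": "move_arm", "kwargs": {
  "linear": [
    [0,0,0],
    [0,0,0],
    [0,0,0],
    [0,0,0],
    [0,0,0],
    [-40,0,0],
    [-90,0,0],
    [-108,-40,0],
    [-108,-100,0],
    [-108,-160,0],
    [-108,-220,0],
    [-108,-280,0]
  ],
  "angular": [
    [0,0,0],
    [0,0,0],
    [0,0,0],
    [0,0,0],
    [0,0,0],
    [0,0,0],
    [0,0,0],
    [0,0,0],
    [0,0,0],
    [0,0,0],
    [0,0,0],
    [0,0,0]
  ],
  "claw": 0
}}

```text
time_s: 20.32
ee_pos: [0.5126, -0.1885, 0.1995]
orientation: [0.002, 0.707, -0.002, 0.707]
wrist_force: [1.0, -0.3, -0.1]
gripper_width: 0.0856
```

```bash
python3 d.py .513 -.418 .112
```

```text
t 20.325 ee [ 0.513 -0.189  0.199] F [ 0.991 -0.27  -0.062] T [-0.039 -0.031  0.011] w 0.0855636932101662 j [-0.471  0.156 -0.245  1.169  0.    -0.465]
jaw yaw 1.5650581685266776 x axis [ 0.001 -0.    -1.   ]
(array([  87.499, -229.445,    1.708]), array([-0.006,  0.001,  0.   ]))
```

Emit:
{"fn": "move_arm", "kwargs": {
  "linear": [
    [0,-60,0],
    [0,-120,1],
    [10,-180,1],
    [50,-225,1],
    [80,-229,1],
    [87,-229,1],
    [87,-229,1],
    [87,-229,1]
  ],
  "angular": [
    [0,0,0],
    [0,0,0],
    [0,0,0],
    [0,0,0],
    [0,0,0],
    [0,0,0],
    [0,0,0],
    [0,0,0]
  ]
}}

```text
time_s: 21.32
ee_pos: [0.5135, -0.4157, 0.1142]
orientation: [0.001, 0.706, -0.002, 0.708]
wrist_force: [0.2, -0.4, -0.0]
gripper_width: 0.0855
```

```bash
python3 - <<'E'
from h import *
cv2.imwrite("pics/w9.png",manip.capture("wrist"))
E
python3 d.py .513 -.418 .043
```

```text
t 21.375 ee [ 0.514 -0.416  0.114] F [0.754 0.264 0.916] T [-0.004  0.019 -0.017] w 0.0849629742153875 j [-0.778  0.413 -0.09   1.064  0.    -0.774]
jaw yaw 1.5660269914293812 x axis [ 0.002 -0.002 -1.   ]
(array([71.35 , -2.039, -0.737]), array([-0.005,  0.002,  0.002]))
```

View pics/w9.png

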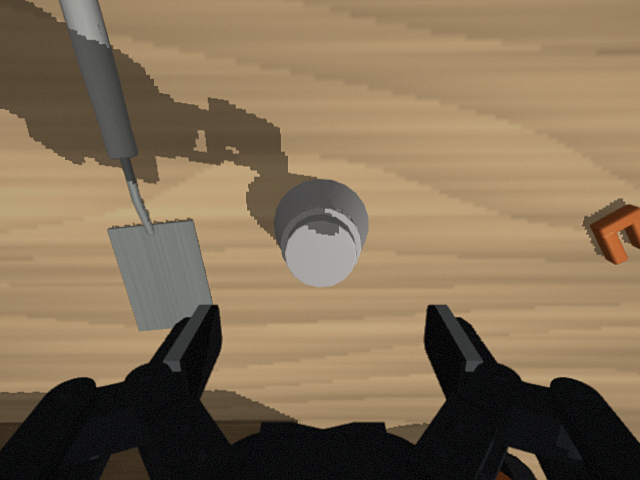

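Foot at (322,253), about 9 px above the aligned position, so I'll shift 3 mm toward the base while descending.

Emit:
{"fn": "move_arm", "kwargs": {
  "linear": [
    [35,0,-3],
    [60,0,-3],
    [70,0,-3],
    [70,0,-3],
    [70,0,-3]
  ],
  "angular": [
    [0,0,0],
    [0,0,0],
    [0,0,0],
    [0,0,0],
    [0,0,0]
  ]
}}

```text
time_s: 22.0
ee_pos: [0.5105, -0.4164, 0.0439]
orientation: [0.001, 0.706, -0.003, 0.708]
wrist_force: [0.0, 0.3, 0.5]
gripper_width: 0.0853
```

Emit:
{"fn": "move_arm", "kwargs": {
  "linear": [
    [0,0,0],
    [0,0,0],
    [0,0,0],
    [0,0,0],
    [0,0,0],
    [0,0,0],
    [0,0,0]
  ],
  "angular": [
    [0,0,0],
    [0,0,0],
    [0,0,0],
    [0,0,0],
    [0,0,0],
    [0,0,0],
    [0,0,0]
  ],
  "claw": 1
}}

```text
time_s: 22.88
ee_pos: [0.5099, -0.4162, 0.0432]
orientation: [0.002, 0.707, -0.002, 0.708]
wrist_force: [0.4, -0.8, 4.9]
gripper_width: 0.0415
```

```bash
python3 d.py .5145 .0925 .215
```

```text
t 22.875 ee [ 0.51  -0.416  0.043] F [ 0.39  -0.81   4.943] T [0.081 0.058 0.026] w 0.04154737622513914 j [-0.783  0.477 -0.16   0.932 -0.    -0.777]
jaw yaw 1.5649605235454793 x axis [ 0.001 -0.001 -1.   ]
(array([-172.387,  508.542,    1.782]), array([-0.006,  0.001,  0.001]))
```

Emit:
{"fn": "move_arm", "kwargs": {
  "linear": [
    [-50,0,0],
    [-105,20,0],
    [-155,60,1],
    [-172,115,2],
    [-172,175,2],
    [-172,235,3],
    [-172,295,3],
    [-172,355,3],
    [-172,415,3],
    [-172,465,3],
    [-172,500,3],
    [-172,508,3]
  ],
  "angular": [
    [0,0,0],
    [0,0,0],
    [0,0,0],
    [0,0,0],
    [0,0,0],
    [0,0,0],
    [0,0,0],
    [0,0,0],
    [0,0,0],
    [0,0,0],
    [0,0,0],
    [0,0,0]
  ]
}}

```text
time_s: 24.38
ee_pos: [0.5144, 0.0942, 0.2134]
orientation: [0.001, 0.708, -0.001, 0.707]
wrist_force: [0.3, -0.1, -0.4]
gripper_width: 0.0413
```

```bash
python3 - <<'E'
from h import *
for n in ["wrist","scene"]: cv2.imwrite(f"pics/{n}10.png",manip.capture(n))
E
python3 d.py .5145 .0925 .11
```

```text
t 24.475 ee [0.515 0.093 0.214] F [-0.494 -0.114 -1.164] T [ 0.008  0.015 -0.021] w 0.041879321225401105 j [ 0.055  0.108 -0.271  1.194 -0.     0.059]
jaw yaw 1.5663904986554817 x axis [-0.001 -0.    -1.   ]
(array([103.652,  -0.186,  -0.192]), array([-0.004, -0.001,  0.   ]))
```

View pics/wrist10.png

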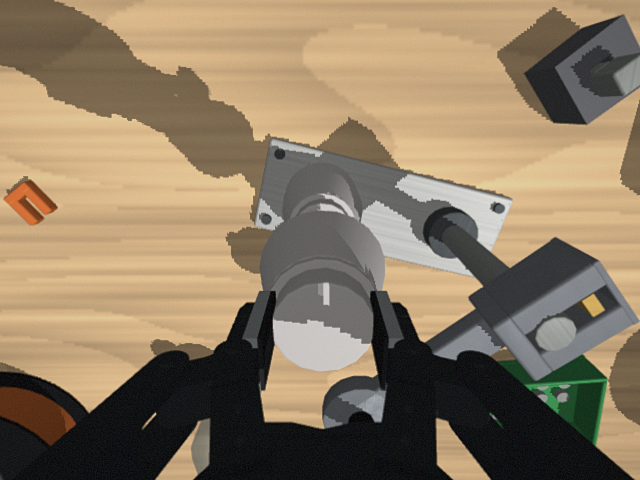

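View pics/scene10.png

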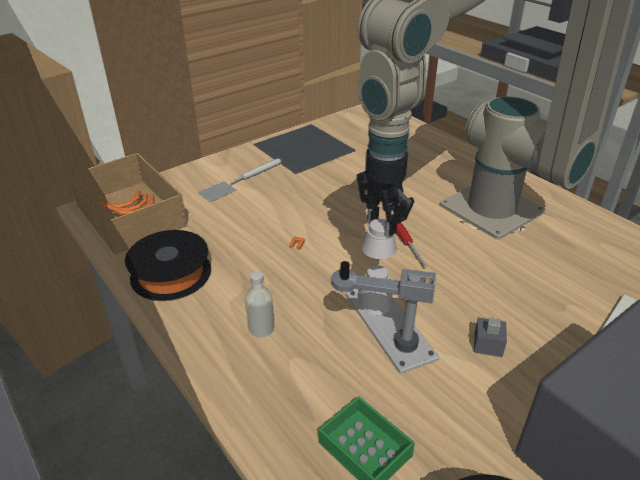

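The stack is upright, with the last pot right above it and no pots left on the table. Lowering to 110 mm.

Emit:
{"fn": "move_arm", "kwargs": {
  "linear": [
    [40,0,0],
    [65,0,0],
    [80,0,0],
    [88,0,0],
    [95,0,0],
    [100,0,0],
    [103,0,0],
    [104,0,0],
    [104,0,0]
  ],
  "angular": [
    [0,0,0],
    [0,0,0],
    [0,0,0],
    [0,0,0],
    [0,0,0],
    [0,0,0],
    [0,0,0],
    [0,0,0],
    [0,0,0]
  ]
}}

```text
time_s: 25.6
ee_pos: [0.5154, 0.0925, 0.1105]
orientation: [0.002, 0.707, -0.002, 0.707]
wrist_force: [0.6, 0.4, 0.4]
gripper_width: 0.0416
```

Emit:
{"fn": "move_arm", "kwargs": {
  "linear": [
    [0,0,0],
    [0,0,0],
    [0,0,0],
    [0,0,0],
    [0,0,0],
    [-40,0,0],
    [-90,0,0],
    [-140,0,0],
    [-170,0,0],
    [-170,0,0]
  ],
  "angular": [
    [0,0,0],
    [0,0,0],
    [0,0,0],
    [0,0,0],
    [0,0,0],
    [0,0,0],
    [0,0,0],
    [0,0,0],
    [0,0,0],
    [0,0,0]
  ],
  "claw": 0
}}

```text
time_s: 26.85
ee_pos: [0.5174, 0.0925, 0.2835]
orientation: [0.002, 0.705, -0.002, 0.709]
wrist_force: [-0.7, 0.3, -0.5]
gripper_width: 0.0852
```

```bash
python3 - <<'E'
from h import *
for n in ["wrist","scene"]: cv2.imwrite(f"pics/{n}11.png",manip.capture(n))
crop("pics/scene11.png",(300,220,460,340),5,"pics/s11c.png")
E
python3 d.py .6285 .12 .27
```

```text
t 26.95 ee [0.515 0.092 0.28 ] F [-0.374 -0.634 -1.057] T [-0.028  0.008 -0.018] w 0.08524791997001496 j [ 0.054  0.074 -0.168  1.33   0.     0.06 ]
jaw yaw 1.564997351378356 x axis [-0.001 -0.    -1.   ]
(array([  9.652,  28.326, 113.252]), array([-0.006, -0.001,  0.   ]))
```

View pics/wrist11.png

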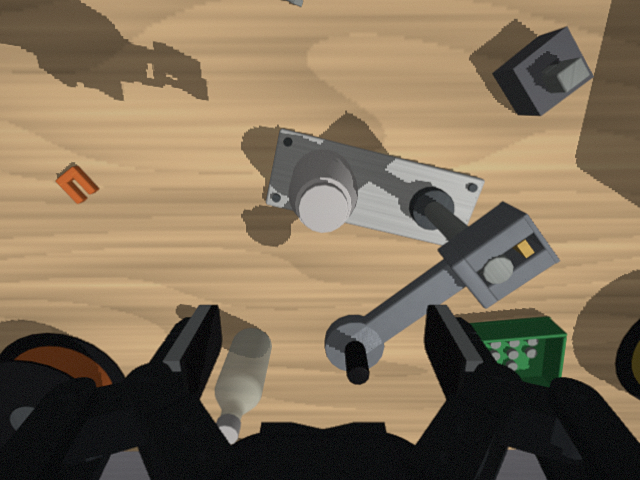

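View pics/s11c.png

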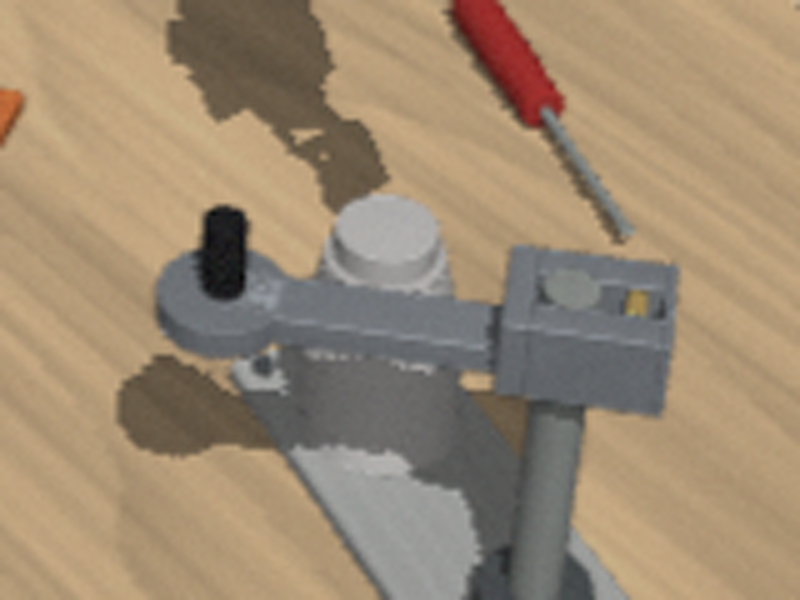

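Four pots are nested upright (foot top at (326,206) in the wrist view, knob at (357,360)). Now the knob: jaws tangential at yaw 0.709.

Emit:
{"fn": "move_arm", "kwargs": {
  "linear": [
    [0,6,23],
    [0,11,45],
    [5,17,68],
    [10,22,90],
    [15,27,113],
    [25,27,113],
    [25,27,113],
    [25,27,113]
  ],
  "angular": [
    [0.17,0,0],
    [0.34,0,0],
    [0.51,0,0],
    [0.68,0,0],
    [0.856,0,0],
    [0.856,0,0],
    [0.856,0,0],
    [0.856,0,0]
  ]
}}

```text
time_s: 27.95
ee_pos: [0.6274, 0.1186, 0.2548]
orientation: [0.295, 0.643, -0.295, 0.642]
wrist_force: [0.9, -0.5, -0.2]
gripper_width: 0.0855
```

```bash
python3 - <<'E'
from h import *
for n in ["wrist"]: cv2.imwrite(f"pics/{n}12.png",manip.capture(n))
E
python3 d.py .6285 .12 .176 .709
```

```text
t 28.0 ee [0.628 0.119 0.255] F [0.242 0.461 0.222] T [-0.019 -0.015  0.048] w 0.08526508492697504 j [ 0.086  0.291  0.043  1.324 -0.     0.947]
jaw yaw 0.7097772902948457 x axis [-0. -0. -1.]
(array([79.379,  1.519, -0.573]), array([ 0.001, -0.   ,  0.   ]))
```

View pics/wrist12.png

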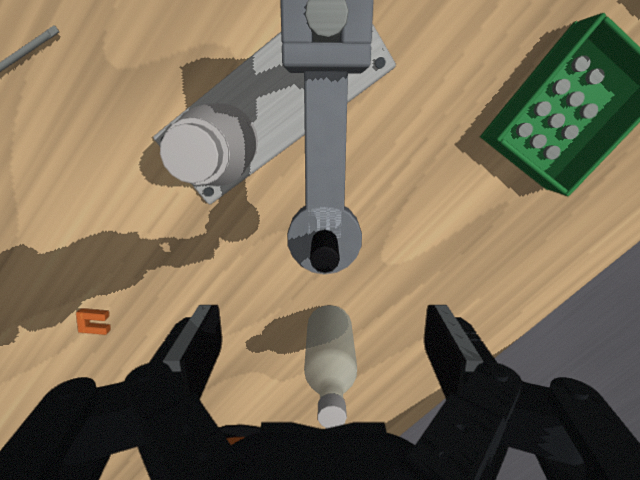

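Knob top at (324,258), shaft top at about (326,13), stack foot top at about (191,153).

Run:
```python
from h import *
c=manip.calibration("wrist"); k=atz(c,324,258,.202);s=atz(c,326,13,.192);p=atz(c,191,153,.124)
print(k,s,p, np.linalg.norm((k-s)[:2]),np.linalg.norm((p-s)[:2]))
c=manip.calibration("top"); print(atz(c,253.5,264.5,.088))
```

```text
[0.6273237  0.11995343 0.202     ] [0.54459405 0.21749908 0.192     ] [0.51835056 0.09476027 0.124     ] 0.12790367558565774 0.12551308984498497
[0.51771103 0.08279514 0.088     ]
```

Emit:
{"fn": "move_arm", "kwargs": {
  "linear": [
    [35,0,0],
    [60,0,0],
    [73,0,0],
    [79,0,0],
    [79,0,0]
  ],
  "angular": [
    [0,0,0],
    [0,0,0],
    [0,0,0],
    [0,0,0],
    [0,0,0]
  ]
}}

```text
time_s: 28.62
ee_pos: [0.6288, 0.1187, 0.1769]
orientation: [0.295, 0.642, -0.295, 0.643]
wrist_force: [0.1, 0.1, 1.2]
gripper_width: 0.0855
```

Emit:
{"fn": "move_arm", "kwargs": {
  "linear": [
    [0,0,0],
    [0,0,0],
    [0,0,0],
    [0,0,0],
    [0,0,0],
    [0,0,0],
    [0,0,0],
    [0,0,0],
    [0,0,0]
  ],
  "angular": [
    [0,0,0],
    [0,0,0],
    [0,0,0],
    [0,0,0],
    [0,0,0],
    [0,0,0],
    [0,0,0],
    [0,0,0],
    [0,0,0]
  ],
  "claw": 1
}}

```text
time_s: 29.75
ee_pos: [0.6287, 0.1187, 0.1767]
orientation: [0.295, 0.642, -0.295, 0.643]
wrist_force: [-0.9, -0.6, 5.4]
gripper_width: 0.0161
```

Run:
```python
from h import *
np.set_printoptions(precision=1,suppress=True)
s=manip.get_state();R0=R.from_quat(s["orientation"]);p=s["ee_pos"];print(p,s["gripper_width"],s["wrist_force"])
sh=np.array([.5445,.2188]);r=p[:2]-sh;print(np.hypot(*r),np.arctan2(r[1],r[0]))
a0=np.arctan2(r[1],r[0]);a1=np.arctan2(.0925-.2188,.5145-.5445);print(a1)
rad=np.hypot(*r)
for i in range(1,12):
    a=a0+(a1-a0)*i/11; q=np.r_[sh+rad*np.array([np.cos(a),np.sin(a)]),p[2]]
    print(i,R0.inv().apply(q-p)*1000, "rot",round(-(a-a0),3))
```

```text
[0.6 0.1 0.2] 0.0161390530774736 [-0.9 -0.6  5.4]
0.13078583732765814 -0.8715696647910999
-1.8040042331190527
1 [ -0.  -11.1  -0.6] rot 0.085
2 [ -0.  -22.   -2.1] rot 0.17
3 [ -0.  -32.9  -4.5] rot 0.254
4 [ -0.  -43.4  -7.9] rot 0.339
5 [ -0.  -53.7 -12.1] rot 0.424
6 [ -0.  -63.5 -17.2] rot 0.509
7 [ -0.  -72.9 -23.1] rot 0.593
8 [ -0.  -81.8 -29.7] rot 0.678
9 [ -0.  -90.  -37.1] rot 0.763
10 [ -0.1 -97.6 -45.2] rot 0.848
11 [  -0.1 -104.5  -53.9] rot 0.932
```

Emit:
{"fn": "move_arm", "kwargs": {
  "linear": [
    [0,-11,-0.6],
    [0,-22,-2],
    [0,-33,-4.5],
    [0,-43,-8],
    [0,-54,-12],
    [0,-63.5,-17],
    [0,-73,-23],
    [0,-82,-30],
    [0,-90,-37],
    [0,-97.5,-45],
    [0,-104.5,-54],
    [0,-104.5,-54]
  ],
  "angular": [
    [0.085,0,0],
    [0.17,0,0],
    [0.254,0,0],
    [0.339,0,0],
    [0.424,0,0],
    [0.509,0,0],
    [0.593,0,0],
    [0.678,0,0],
    [0.763,0,0],
    [0.848,0,0],
    [0.932,0,0],
    [0.932,0,0]
  ]
}}

```text
time_s: 31.25
ee_pos: [0.5138, 0.0912, 0.1767]
orientation: [-0.552, -0.441, 0.553, -0.442]
wrist_force: [-1.8, -3.0, 4.9]
gripper_width: 0.0161
```

Emit:
{"fn": "move_arm", "kwargs": {
  "linear": [
    [0,0,0],
    [0,0,0],
    [0,0,0]
  ],
  "angular": [
    [0,0,0],
    [0,0,0],
    [0,0,0]
  ]
}}

```text
time_s: 31.62
ee_pos: [0.5142, 0.0911, 0.1767]
orientation: [-0.552, -0.441, 0.553, -0.442]
wrist_force: [-2.1, -1.5, 6.9]
gripper_width: 0.0161
```

```bash
python3 - <<'E'
from h import *
for n in ["wrist","scene"]: cv2.imwrite(f"pics/{n}13.png",manip.capture(n))
crop("pics/scene13.png",(300,160,460,370),4,"pics/s13c.png")
E
python3 d.py .5145 .0925 .176 -.236
```

```text
t 31.725 ee [0.514 0.091 0.177] F [-1.591 -3.025  6.785] T [-0.386  0.419  0.033] w 0.016178964031647994 j [ 0.052  0.132 -0.325  1.115 -0.001  1.845]
jaw yaw -0.2221638668966254 x axis [ 0.    -0.001 -1.   ]
(array([ 0.727, -0.045, -1.468]), array([ 0.014,  0.001, -0.   ]))
```

View pics/wrist13.png

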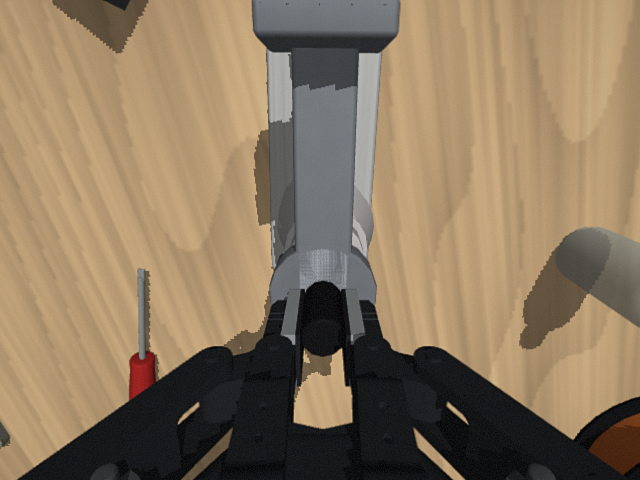

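View pics/s13c.png

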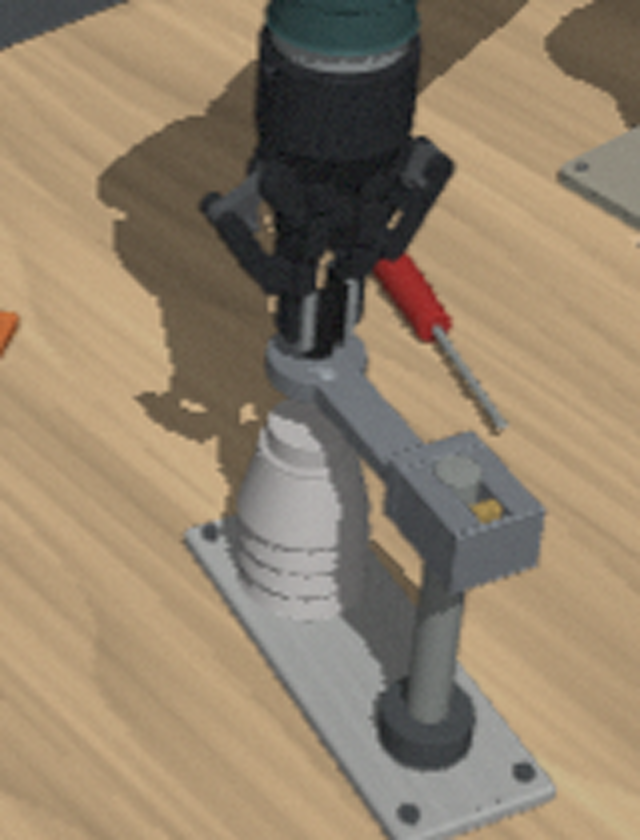

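The knob is centred over the stack. Releasing, rising, and starting the turn toward the key yaw.

Emit:
{"fn": "move_arm", "kwargs": {
  "linear": [
    [0,0,0],
    [0,0,0],
    [0,0,0],
    [0,0,0],
    [-40,0,0],
    [-80,0,0],
    [-110,0,0],
    [-110,0,0],
    [-110,0,0],
    [-110,0,0]
  ],
  "angular": [
    [0,0,0],
    [0,0,0],
    [0,0,0],
    [0,0,0],
    [0,0,0],
    [-0.18,0,0],
    [-0.36,0,0],
    [-0.54,0,0],
    [-0.72,0,0],
    [-0.9,0,0]
  ],
  "claw": 0
}}

```text
time_s: 32.98
ee_pos: [0.5141, 0.0917, 0.2864]
orientation: [0.304, 0.639, -0.304, 0.639]
wrist_force: [0.5, 0.1, -0.7]
gripper_width: 0.0853
```

```bash
python3 - <<'E'
from h import *
for n in ["wrist"]: cv2.imwrite(f"pics/{n}14.png",manip.capture(n))
E
python3 d.py .408 .3195 .2 2.26
```

```text
t 33.025 ee [0.514 0.092 0.286] F [-0.556 -0.466 -0.015] T [-0.044  0.034  0.   ] w 0.08548967244522931 j [ 0.053  0.069 -0.16   1.342  0.     0.937]
jaw yaw 0.6867543497912292 x axis [ 0.  0. -1.]
(array([  86.341,   62.424, -243.377]), array([-1.573,  0.   , -0.   ]))
```

View pics/wrist14.png

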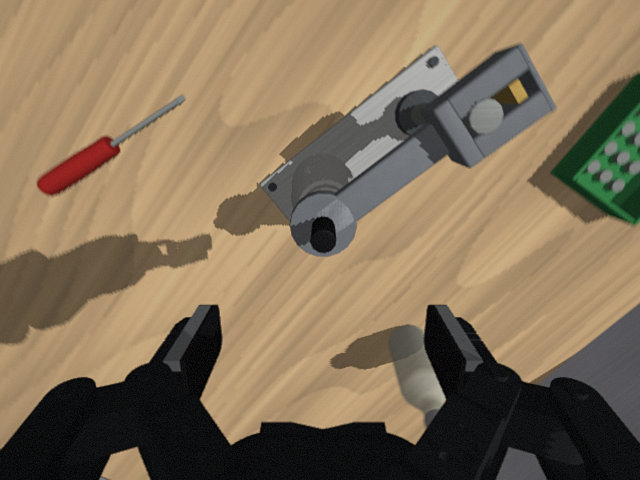

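Emit:
{"fn": "move_arm", "kwargs": {
  "linear": [
    [0,7,-27],
    [0,14,-54],
    [0,21,-81],
    [0,28,-108],
    [0,35,-135],
    [0,42,-162],
    [0,49,-189],
    [30,56,-216],
    [60,62,-243],
    [86,62,-243],
    [86,62,-243],
    [86,62,-243]
  ],
  "angular": [
    [-0.175,0,0],
    [-0.35,0,0],
    [-0.525,0,0],
    [-0.7,0,0],
    [-0.875,0,0],
    [-1.05,0,0],
    [-1.225,0,0],
    [-1.4,0,0],
    [-1.573,0,0],
    [-1.573,0,0],
    [-1.573,0,0],
    [-1.573,0,0]
  ]
}}

```text
time_s: 34.52
ee_pos: [0.4108, 0.3201, 0.2013]
orientation: [-0.235, 0.666, 0.235, 0.667]
wrist_force: [0.1, 0.2, -0.0]
gripper_width: 0.0853
```

```bash
python3 - <<'E'
from h import *
for n in ["wrist","top"]: cv2.imwrite(f"pics/{n}15.png",manip.capture(n))
crop("pics/top15.png",(120,180,320,330),4,"pics/t15c.png")
E
python3 d.py .408 .3195 .12 2.26
```

```text
t 34.625 ee [0.411 0.32  0.202] F [ 0.629  1.046 -0.226] T [ 0.062 -0.     0.028] w 0.08524621331672264 j [ 0.537  0.109 -0.294  1.164 -0.    -0.141]
jaw yaw 2.2487989892852855 x axis [ 0.002  0.001 -1.   ]
(array([81.937,  1.552, -3.292]), array([-0.011,  0.003,  0.   ]))
```

View pics/wrist15.png

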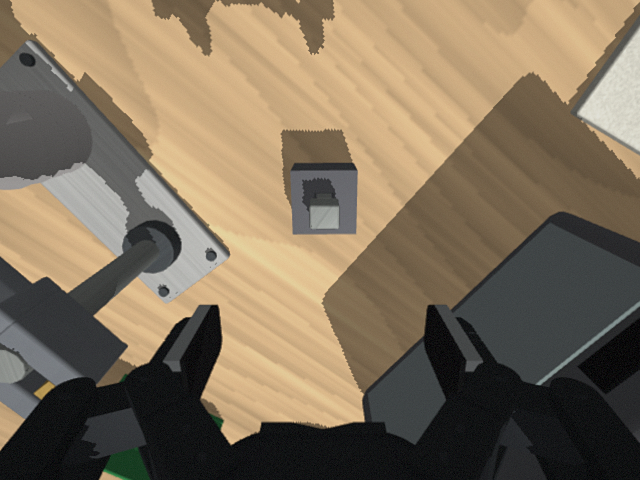

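View pics/t15c.png

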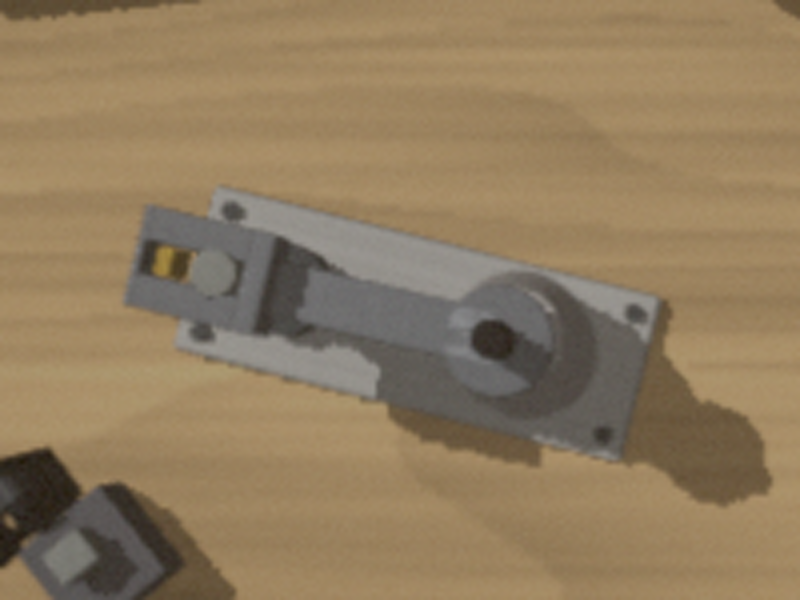

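Key head top at about (324,217) in the wrist view, square to the image. The arm lies along the plate in the top view, with the knob at crop (493,340) and the shaft at (212,273).

Run:
```python
from h import *
np.set_printoptions(precision=4,suppress=True)
c=manip.calibration("top"); g=lambda u,v:(120+u/4,180+v/4)
k=atz(c,*g(493,340),.202); s=atz(c,*g(212,272),.192); d=(s-k)[:2]
print("knob",k,"shaft",s,np.linalg.norm(d),"dir",np.arctan2(-d[1],-d[0]))
# hub top corners
for p in [(146,206),(258,233),(240,332),(126,303)]: print("hub",atz(c,*g(*p),.190))
w=manip.calibration("wrist"); st=manip.get_state()
print("head top",atz(w,324,217,.072), "block",[atz(w,*p,.046) for p in [(291,170),(357,170),(357,233),(294,234)]])
crop("pics/wrist15.png",(270,140,380,250),6,"pics/w15c.png")
```

```text
knob [0.5137 0.09   0.202 ] shaft [0.5443 0.2186 0.192 ] 0.1322691255926782 dir -1.8047299346766317
hub [0.5744 0.25   0.19  ]
hub [0.5621 0.1983 0.19  ]
hub [0.5174 0.206  0.19  ]
hub [0.5304 0.2585 0.19  ]
head top [0.4077 0.3186 0.072 ] block [array([0.3993, 0.2768, 0.046 ]), array([0.365 , 0.3194, 0.046 ]), array([0.4069, 0.3554, 0.046 ]), array([0.4424, 0.3129, 0.046 ])]
```

View pics/w15c.png

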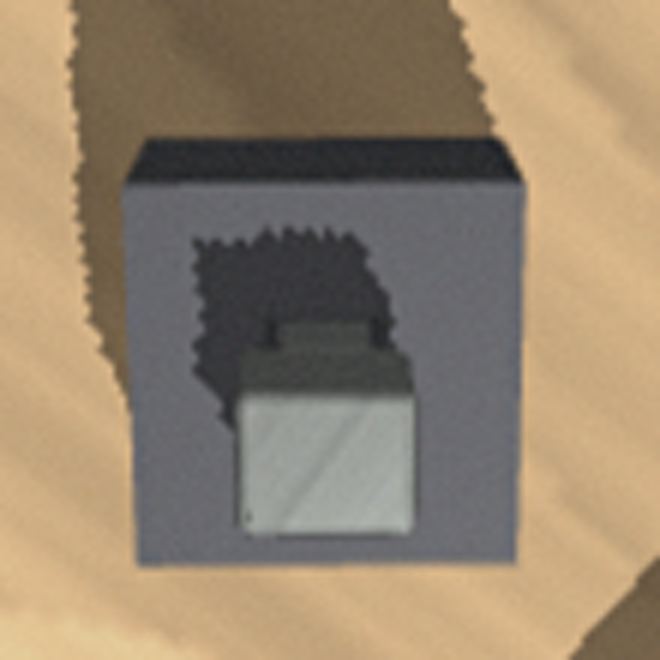

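```bash
python3 d.py .4078 .3188 .048 2.262
```

```text
t 34.625 ee [0.411 0.32  0.202] F [ 0.629  1.046 -0.226] T [ 0.062 -0.     0.028] w 0.08524621331672264 j [ 0.537  0.109 -0.294  1.164 -0.    -0.141]
jaw yaw 2.2487989892852855 x axis [ 0.002  0.001 -1.   ]
(array([153.935,   1.162,  -4.092]), array([-0.013,  0.003,  0.   ]))
```

Emit:
{"fn": "move_arm", "kwargs": {
  "linear": [
    [50,0,0],
    [90,0,0],
    [100,0,0],
    [100,0,0],
    [100,0,0],
    [100,0,0]
  ],
  "angular": [
    [-0.01,0,0],
    [-0.01,0,0],
    [-0.01,0,0],
    [-0.01,0,0],
    [-0.01,0,0],
    [-0.01,0,0]
  ]
}}

```text
time_s: 35.38
ee_pos: [0.4115, 0.3207, 0.1021]
orientation: [-0.239, 0.664, 0.239, 0.667]
wrist_force: [-0.6, 0.9, -0.0]
gripper_width: 0.0854
```

```bash
python3 d.py .4078 .3188 .048 2.262;  python3 - <<'E'
from h import *
cv2.imwrite("pics/w16.png",manip.capture("wrist"))
E
```

```text
t 35.375 ee [0.412 0.321 0.102] F [-0.561  0.868 -0.018] T [ 0.038 -0.013 -0.017] w 0.08540282368142103 j [ 0.538  0.199 -0.418  0.951  0.    -0.151]
jaw yaw 2.2599359518671474 x axis [ 0.003  0.002 -1.   ]
(array([54.083,  0.924, -4.25 ]), array([-0.002,  0.003,  0.001]))
```

View pics/w16.png

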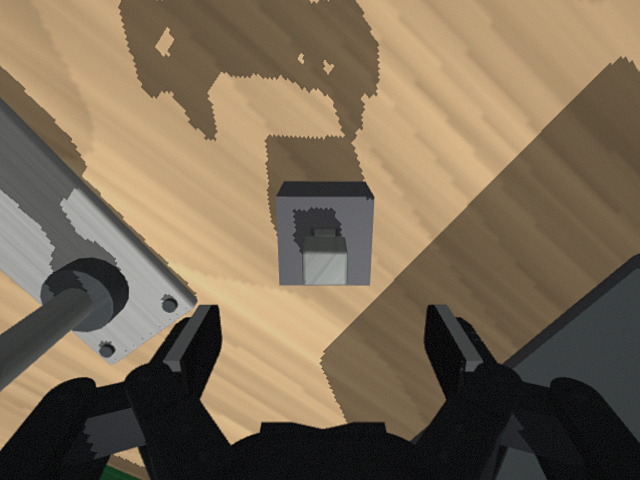

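```bash
python3 - <<'E'
from h import *
w=manip.calibration("wrist"); print(atz(w,325.5,267,.072))
E
python3 d.py .4078 .3188 .048 2.262
```

```text
[0.40527388 0.31751105 0.072     ]
t 35.425 ee [0.411 0.321 0.102] F [-0.791 -0.28   0.243] T [-0.049 -0.012 -0.025] w 0.0856000404760399 j [ 0.538  0.199 -0.419  0.951  0.    -0.151]
jaw yaw 2.2599513096752646 x axis [ 0.002  0.001 -1.   ]
(array([53.772,  0.841, -3.883]), array([-0.002,  0.003,  0.   ]))
```

Emit:
{"fn": "move_arm", "kwargs": {
  "linear": [
    [20,0,-5],
    [40,0,-5],
    [50,0,-5],
    [53,0,-5],
    [53,0,-5],
    [53,0,-5]
  ],
  "angular": [
    [0,0,0],
    [0,0,0],
    [0,0,0],
    [0,0,0],
    [0,0,0],
    [0,0,0]
  ]
}}

```text
time_s: 36.17
ee_pos: [0.407, 0.3171, 0.0481]
orientation: [-0.239, 0.665, 0.239, 0.666]
wrist_force: [0.5, -0.6, -0.7]
gripper_width: 0.0856
```

```bash
python3 d.py .4078 .3188 .048 2.262;  python3 - <<'E'
from h import *
cv2.imwrite("pics/w17.png",manip.capture("wrist"))
E
```

```text
t 36.175 ee [0.407 0.317 0.048] F [ 0.542 -0.602 -0.664] T [ 0.027 -0.027  0.029] w 0.08562029408096176 j [ 0.537  0.256 -0.481  0.832  0.    -0.153]
jaw yaw 2.260050626782889 x axis [ 0.001  0.001 -1.   ]
(array([0.06 , 0.748, 1.716]), array([-0.002,  0.001,  0.   ]))
```

View pics/w17.png

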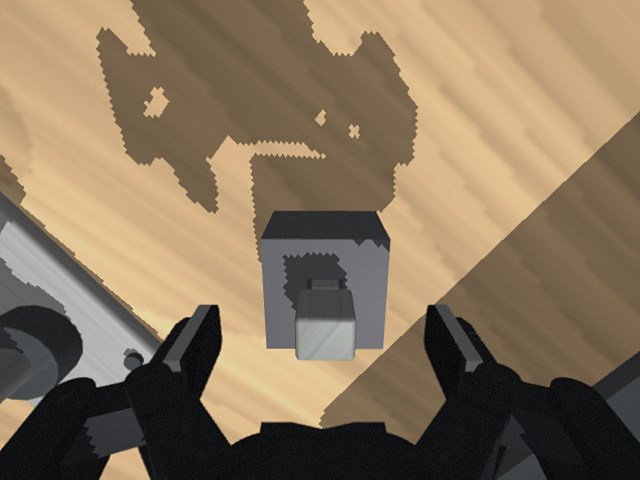

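Emit:
{"fn": "move_arm", "kwargs": {
  "linear": [
    [0,0.5,0],
    [0,0.5,0],
    [0,0.5,0],
    [0,0.5,0],
    [0,0.5,0],
    [0,0.5,0],
    [0,0.5,0],
    [0,0.5,0],
    [0,0.5,0]
  ],
  "angular": [
    [0,0,0],
    [0,0,0],
    [0,0,0],
    [0,0,0],
    [0,0,0],
    [0,0,0],
    [0,0,0],
    [0,0,0],
    [0,0,0]
  ],
  "claw": 1
}}

```text
time_s: 37.35
ee_pos: [0.4062, 0.3173, 0.0475]
orientation: [-0.239, 0.665, 0.239, 0.666]
wrist_force: [-0.7, 0.8, 3.2]
gripper_width: 0.0227
```

```bash
python3 d.py .4078 .3188 .048 2.262;  python3 - <<'E'
from h import *
cv2.imwrite("pics/w18.png",manip.capture("wrist"))
E
```

```text
t 37.35 ee [0.406 0.317 0.048] F [-0.712  0.839  3.238] T [-0.022  0.008 -0.032] w 0.02271725102339277 j [ 0.538  0.256 -0.482  0.832  0.    -0.152]
jaw yaw 2.260017307330145 x axis [ 0.  0. -1.]
(array([-0.455,  0.186,  2.184]), array([-0.002,  0.001,  0.   ]))
```

View pics/w18.png

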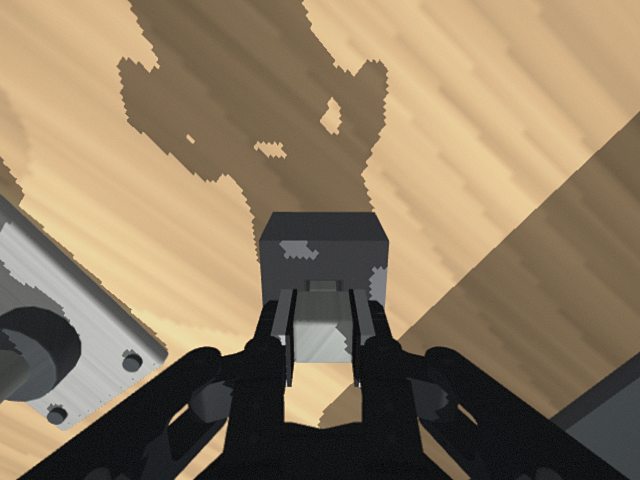

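Run:
```python
from h import *
crop("pics/w18.png",(250,260,400,380),5,"pics/w18c.png")
np.set_printoptions(precision=4,suppress=True)
w=manip.calibration("wrist"); s=manip.get_state(); R0=R.from_quat(s["orientation"])
for p in [(324,361),(324,307),(324,334)]:
    q=atz(w,*p,.072); print(q,R0.inv().apply(q-s["ee_pos"])*1000)
```

```text
[0.413  0.3235 0.072 ] [-24.4669   0.4562   9.2213]
[0.3943 0.308  0.072 ] [-24.4789   0.4152 -15.009 ]
[0.4034 0.3155 0.072 ] [-24.4731   0.4352  -3.233 ]
```

View pics/w18c.png

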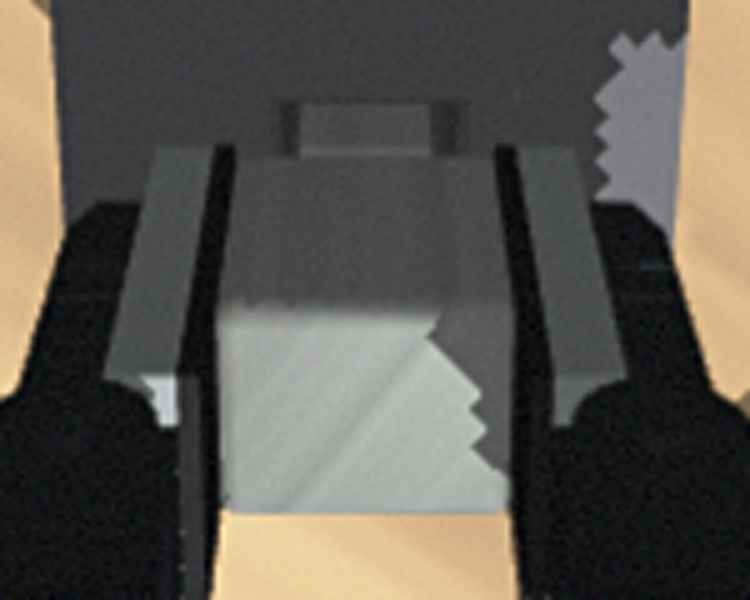

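Key gripped squarely (opening 22.7 mm, head about centred on the pads). Lifting it straight out.

Emit:
{"fn": "move_arm", "kwargs": {
  "linear": [
    [-20,0,0],
    [-45,0,0],
    [-95,0,0],
    [-150,0,0],
    [-205,0,0],
    [-222,0,0],
    [-222,0,0],
    [-222,0,0]
  ],
  "angular": [
    [0,0,0],
    [0,0,0],
    [0,0,0],
    [0,0,0],
    [0,0,0],
    [0,0,0],
    [0,0,0],
    [0,0,0]
  ]
}}

```text
time_s: 38.4
ee_pos: [0.4046, 0.3162, 0.2666]
orientation: [-0.239, 0.667, 0.239, 0.664]
wrist_force: [-0.7, -0.4, -2.0]
gripper_width: 0.023
```

```bash
python3 d.py .5493 .2392 .265 2.907
```

```text
t 38.4 ee [0.405 0.316 0.267] F [-0.745 -0.373 -2.005] T [ 0.048  0.002 -0.014] w 0.022983964543442797 j [ 0.538  0.064 -0.206  1.306 -0.    -0.152]
jaw yaw 2.2599189473561534 x axis [-0.004 -0.003 -1.   ]
(array([   1.135, -151.484,   62.738]), array([-0.647, -0.004, -0.002]))
```

Emit:
{"fn": "move_arm", "kwargs": {
  "linear": [
    [0,-30,12],
    [0,-60,25],
    [0,-91,38],
    [0,-121,50],
    [0,-151,62],
    [0,-151,62],
    [0,-151,62],
    [0,-151,62],
    [0,-151,62]
  ],
  "angular": [
    [-0.13,0,0],
    [-0.26,0,0],
    [-0.39,0,0],
    [-0.52,0,0],
    [-0.647,0,0],
    [-0.647,0,0],
    [-0.647,0,0],
    [-0.647,0,0],
    [-0.647,0,0]
  ]
}}

```text
time_s: 39.52
ee_pos: [0.549, 0.2405, 0.2692]
orientation: [-0.438, 0.555, 0.438, 0.555]
wrist_force: [-0.4, 0.6, -0.6]
gripper_width: 0.0229
```

```bash
python3 d.py .5493 .2392 .265 2.907;  python3 - <<'E'
from h import *
for n in ["wrist","scene"]: cv2.imwrite(f"pics/{n}19.png",manip.capture(n))
crop("pics/scene19.png",(340,200,480,340),5,"pics/s19c.png")
E
```

```text
t 39.525 ee [0.549 0.24  0.269] F [-0.401  0.571 -0.558] T [-0.016 -0.053 -0.004] w 0.02287544324512627 j [ 0.305  0.214 -0.026  1.331  0.    -1.032]
jaw yaw 2.907751851107185 x axis [-0. -0. -1.]
(array([ 4.218, -0.542, -1.16 ]), array([ 0.001, -0.   , -0.   ]))
```

View pics/wrist19.png

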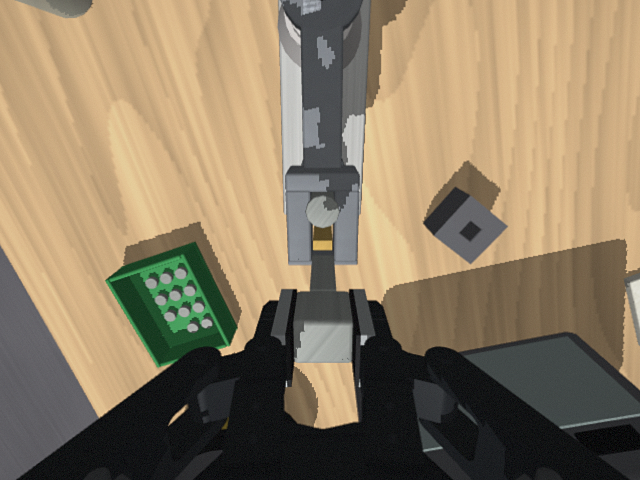

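View pics/s19c.png

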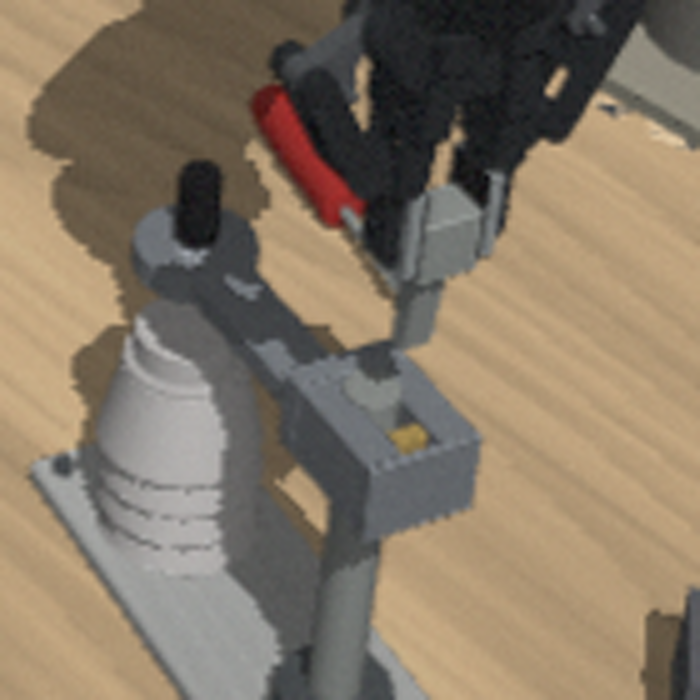

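The blade hangs above the gap, aligned in yaw (arm vertical in the wrist view). I'll enlarge to measure.

Run:
```python
from h import *
crop("pics/wrist19.png",(275,160,375,310),5,"pics/w19c.png")
```

```text
(no output)
```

View pics/w19c.png

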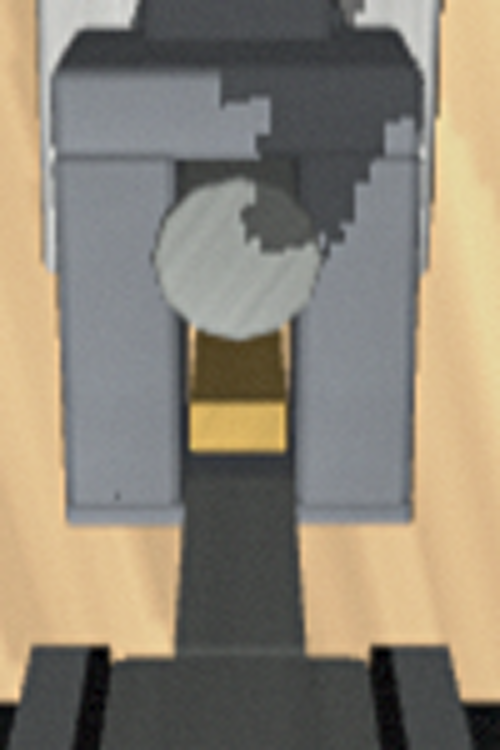

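Run:
```python
from h import *
np.set_printoptions(precision=2,suppress=True)
w=manip.calibration("wrist"); s=manip.get_state(); R0=R.from_quat(s["orientation"]);p=s["ee_pos"]
f=lambda u,v,z:R0.inv().apply(atz(w,275+u/5,160+v/5,z)-p)*1000
zt=p[2]-.0015-.04
print("shaft c",f(238,258,.192)); print("shaft edge",f(238,338,.192)); print("shaft sides",f(154,258,.192),f(321,258,.192))
print("gap L/R",f(178,400,.19),f(298,400,.19)); print("hub sides",f(66,500,.19),f(413,500,.19),"hub back",f(240,508,.19))
print("cheek",f(238,402,.19),f(238,452,.19))
print("tip edge",f(187,463,zt),f(295,463,zt)); print("blade top",f(177,655,p[2]-.0015),f(302,655,p[2]-.0015))
```

```text
shaft c [ 77.49   0.13 -23.28]
shaft edge [ 77.49   0.14 -12.6 ]
shaft sides [ 77.49 -10.52 -23.28] [ 77.49  10.66 -23.29]
gap L/R [79.49 -7.75 -3.35] [79.49  8.03 -3.36]
hub sides [ 79.5  -22.93  10.95] [79.49 23.62 10.92] hub back [79.49  0.42 12.11]
cheek [79.49  0.14 -3.07] [79.49  0.14  4.01]
tip edge [41.5  -5.48 -9.93] [41.5   6.43 -9.94]
blade top [ 1.5  -5.31 -7.72] [ 1.5   5.88 -7.73]
```

Emit:
{"fn": "move_arm", "kwargs": {
  "linear": [
    [10,-0.2,-1.5],
    [20,-0.2,-1.5],
    [28,-0.2,-1.5],
    [32,-0.2,-1.5],
    [32,-0.2,-1.5],
    [32,-0.2,-1.5]
  ],
  "angular": [
    [0,0,0],
    [0,0,0],
    [0,0,0],
    [0,0,0],
    [0,0,0],
    [0,0,0]
  ]
}}

```text
time_s: 40.38
ee_pos: [0.5499, 0.2386, 0.2376]
orientation: [-0.438, 0.555, 0.438, 0.555]
wrist_force: [0.9, 0.7, -1.8]
gripper_width: 0.0228
```

```bash
python3 d.py ;  python3 - <<'E'
from h import *
for n in ["wrist","scene"]: cv2.imwrite(f"pics/{n}20.png",manip.capture(n))
crop("pics/wrist20.png",(260,190,380,310),6,"pics/w20c.png")
crop("pics/scene20.png",(380,220,460,330),7,"pics/s20c.png")
E
```

```text
t 40.375 ee [0.55  0.239 0.238] F [ 0.918  0.658 -1.796] T [ 0.008 -0.037  0.011] w 0.02279173089379394 j [ 0.302  0.228 -0.076  1.267 -0.    -1.035]
jaw yaw 2.90703301617844 x axis [ 0.001  0.    -1.   ]
```

View pics/w20c.png

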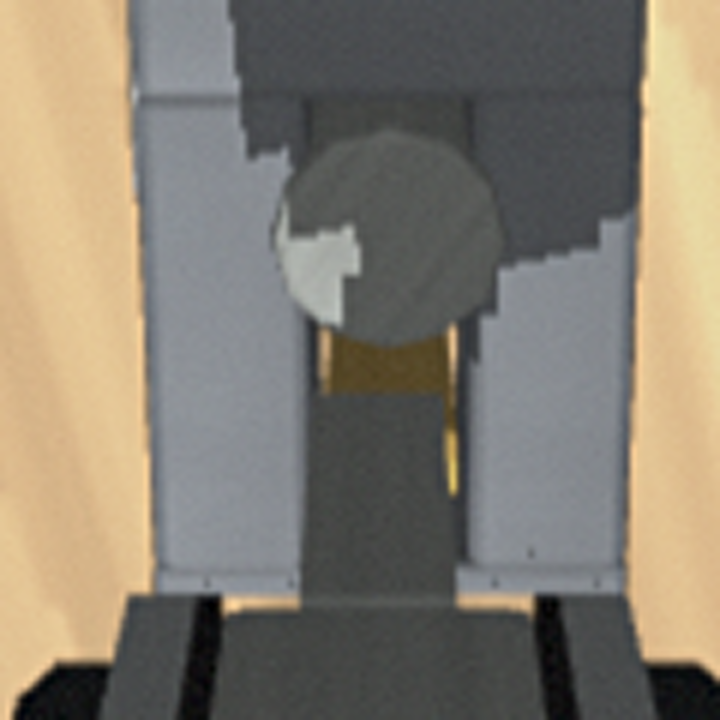

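View pics/s20c.png

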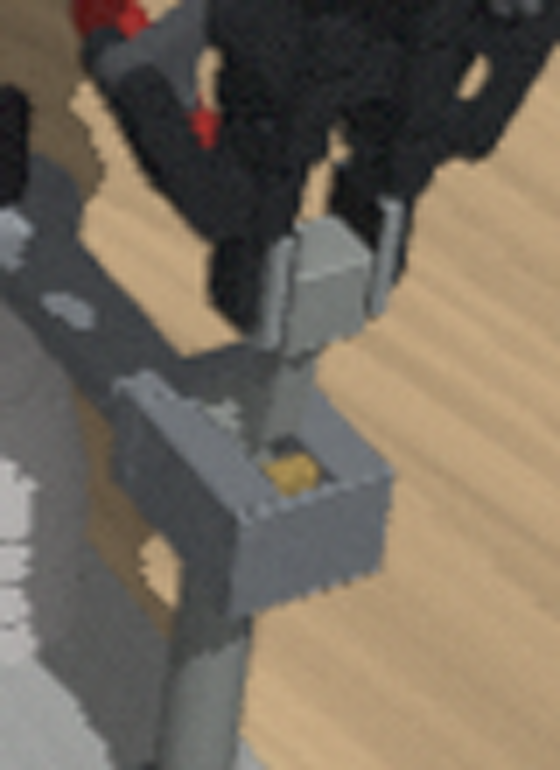

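Run:
```python
from h import *
np.set_printoptions(precision=2,suppress=True)
w=manip.calibration("wrist"); s=manip.get_state(); R0=R.from_quat(s["orientation"]);p=s["ee_pos"]
f=lambda u,v,z:R0.inv().apply(atz(w,260+u/6,190+v/6,z)-p)*1000
zt=p[2]-.0015-.04
print("shaft c",f(389,236,.192),"edge",f(388,346,.192),"sides",f(273,236,.192),f(503,236,.192))
print("gap",f(304,400,.19),f(466,400,.19),"back",f(390,575,.19),"hub sides",f(157,500,.19),f(628,500,.19))
print("tip",f(307,393,zt),f(446,393,zt)); print("blade top",f(302,605,p[2]-.0015),f(457,605,p[2]-.0015))
```

```text
shaft c [ 45.77   1.37 -22.05] edge [ 45.78   1.3  -11.19] sides [ 45.78  -9.3  -22.04] [ 45.77  11.85 -22.05]
gap [47.79 -6.7  -4.86] [47.77  8.77 -4.87] back [47.79  1.56 13.76] hub sides [ 47.8  -21.07   5.66] [47.77 24.63  5.62]
tip [41.5  -6.18 -8.21] [41.49  6.63 -8.22]
blade top [ 1.5  -5.35 -7.81] [ 1.49  6.22 -7.83]
```

Emit:
{"fn": "move_arm", "kwargs": {
  "linear": [
    [0,1,-2],
    [2,1,-2],
    [4,1,-2],
    [6,1,-2],
    [6,1,-2],
    [6,1,-2]
  ],
  "angular": [
    [0,0,0],
    [0,0,0],
    [0,0,0],
    [0,0,0],
    [0,0,0],
    [0,0,0]
  ]
}}

```text
time_s: 41.22
ee_pos: [0.5483, 0.2368, 0.2313]
orientation: [-0.438, 0.555, 0.438, 0.555]
wrist_force: [0.6, 0.4, -1.0]
gripper_width: 0.0229
```

```bash
python3 d.py ;  python3 - <<'E'
from h import *
for n in ["wrist","scene"]: cv2.imwrite(f"pics/{n}21.png",manip.capture(n))
crop("pics/wrist21.png",(260,190,380,310),6,"pics/w21c.png")
E
```

```text
t 41.225 ee [0.548 0.237 0.231] F [ 0.614  0.425 -1.041] T [-0.027 -0.031  0.005] w 0.02294573597421379 j [ 0.299  0.227 -0.09   1.254  0.    -1.037]
jaw yaw 2.906989498121268 x axis [ 0.  0. -1.]
```

View pics/w21c.png

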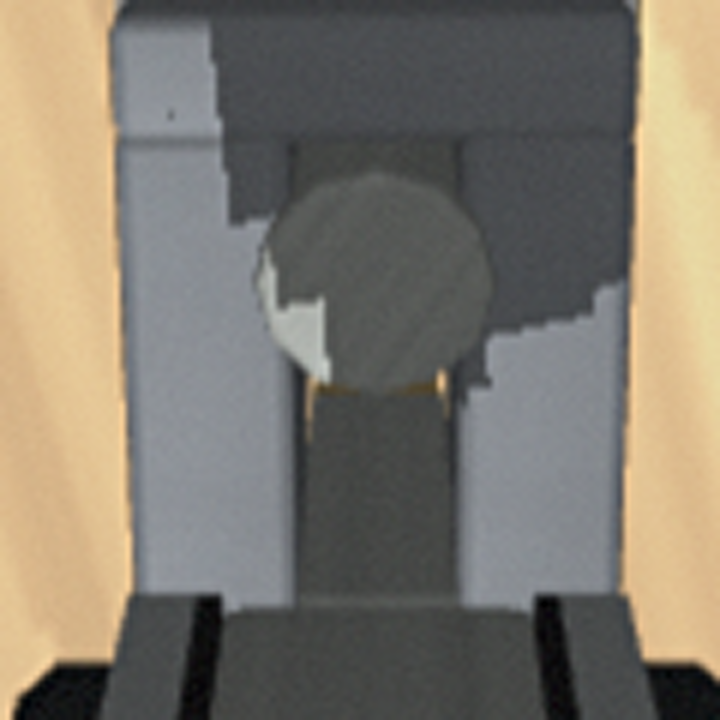

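Run:
```python
from h import *
np.set_printoptions(precision=2,suppress=True)
w=manip.calibration("wrist"); s=manip.get_state(); R0=R.from_quat(s["orientation"]);p=s["ee_pos"]
f=lambda u,v,z:R0.inv().apply(atz(w,260+u/6,190+v/6,z)-p)*1000
zt=p[2]-.0015-.04
print("shaft c",f(375,281,.192),"edge",f(376,391,.192), "tip",f(377,394,zt))
```

```text
shaft c [ 39.39   0.08 -19.95] edge [39.39  0.17 -9.3 ] tip [41.5   0.26 -8.13]
```

Emit:
{"fn": "move_arm", "kwargs": {
  "linear": [
    [2,0,0],
    [4,0,0],
    [6,0,0],
    [8,0,0],
    [8,0,0]
  ],
  "angular": [
    [0,0,0],
    [0,0,0],
    [0,0,0],
    [0,0,0],
    [0,0,0]
  ]
}}

```text
time_s: 41.95
ee_pos: [0.5481, 0.2367, 0.223]
orientation: [-0.438, 0.555, 0.438, 0.555]
wrist_force: [0.6, 0.3, -1.0]
gripper_width: 0.0231
```

Emit:
{"fn": "move_arm", "kwargs": {
  "linear": [
    [3,0,-0.3],
    [5,0,-0.5],
    [7,0,-0.5],
    [9,0,-0.5],
    [9,0,-0.5]
  ],
  "angular": [
    [0,0,0],
    [0,0,0],
    [0,0,0],
    [0,0,0],
    [0,0,0]
  ]
}}

```text
time_s: 42.58
ee_pos: [0.5482, 0.2365, 0.2141]
orientation: [-0.438, 0.555, 0.438, 0.555]
wrist_force: [1.6, 1.4, -2.2]
gripper_width: 0.0231
```

Emit:
{"fn": "move_arm", "kwargs": {
  "linear": [
    [1,0,-0.2],
    [2,0,-0.3],
    [3,0,-0.4],
    [4,0,-0.4],
    [4,0,-0.4]
  ],
  "angular": [
    [0,0,0],
    [0,0,0],
    [0,0,0],
    [0,0,0],
    [0,0,0]
  ]
}}

```text
time_s: 43.2
ee_pos: [0.5484, 0.2363, 0.2105]
orientation: [-0.438, 0.555, 0.438, 0.556]
wrist_force: [1.2, 4.7, 0.4]
gripper_width: 0.023
```

```bash
python3 d.py
```

```text
t 43.2 ee [0.548 0.236 0.211] F [1.222 4.666 0.372] T [ 0.916 -0.27  -0.034] w 0.022976508722917496 j [ 0.298  0.238 -0.121  1.211  0.001 -1.038]
jaw yaw 2.907127012374059 x axis [ 0.001  0.001 -1.   ]
```

Emit:
{"fn": "move_arm", "kwargs": {
  "linear": [
    [1.5,0,0.2],
    [3,0,0.2],
    [4.5,0,0.2],
    [6,0,0.2],
    [6,0,0.2],
    [6,0,0.2]
  ],
  "angular": [
    [0,0,0],
    [0,0,0],
    [0,0,0],
    [0,0,0],
    [0,0,0],
    [0,0,0]
  ]
}}

```text
time_s: 43.95
ee_pos: [0.5484, 0.2364, 0.2045]
orientation: [-0.438, 0.555, 0.438, 0.555]
wrist_force: [1.2, 3.9, 2.8]
gripper_width: 0.0227
```

```bash
python3 d.py
python3 - <<'E'
from h import *
for n in ["wrist","scene"]: cv2.imwrite(f"pics/{n}22.png",manip.capture(n))
crop("pics/wrist22.png",(240,160,400,310),5,"pics/w22c.png")
crop("pics/scene22.png",(380,220,460,330),7,"pics/s22c.png")
E
```

```text
t 43.95 ee [0.548 0.236 0.205] F [1.238 3.928 2.794] T [ 1.179 -0.405  0.004] w 0.022737054637407605 j [ 0.299  0.242 -0.129  1.199  0.    -1.038]
jaw yaw 2.9071148603868213 x axis [ 0.001  0.001 -1.   ]
```

View pics/w22c.png

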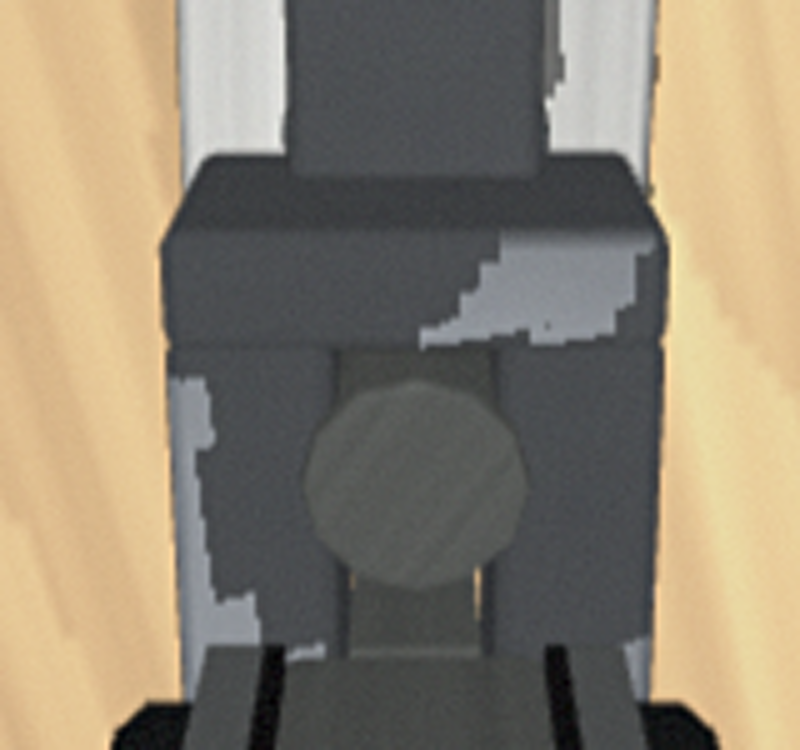

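View pics/s22c.png

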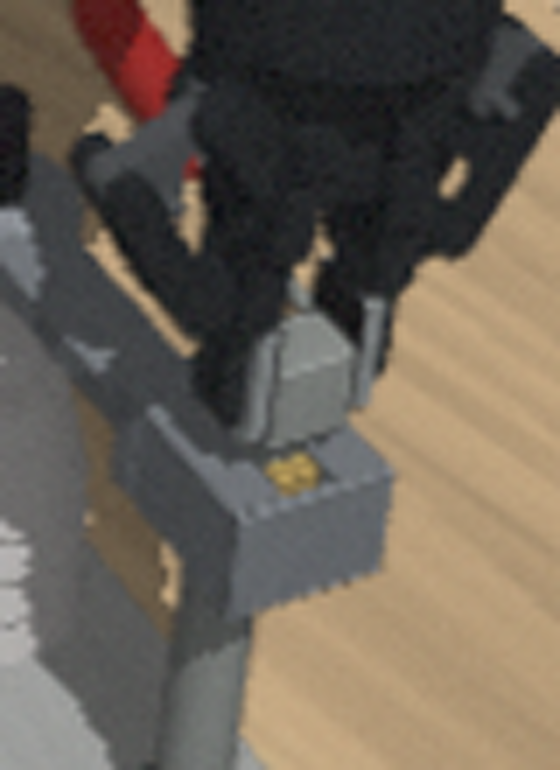

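The key is going in straight: the blade is centred behind the shaft and the underside of the head is about 13 mm above the hub. I'll keep driving.

Emit:
{"fn": "move_arm", "kwargs": {
  "linear": [
    [1,0,0],
    [2,0,0],
    [3,0,0],
    [4,0,0],
    [5,0,0],
    [6,0,0],
    [6,0,0]
  ],
  "angular": [
    [0,0,0],
    [0,0,0],
    [0,0,0],
    [0,0,0],
    [0,0,0],
    [0,0,0],
    [0,0,0]
  ]
}}

```text
time_s: 44.92
ee_pos: [0.5487, 0.2363, 0.1992]
orientation: [-0.438, 0.554, 0.438, 0.556]
wrist_force: [0.5, 4.3, 6.5]
gripper_width: 0.0225
```

```bash
python3 d.py
```

```text
t 44.925 ee [0.549 0.236 0.199] F [0.518 4.318 6.492] T [ 1.129 -0.28   0.061] w 0.02251519177517046 j [ 0.298  0.245 -0.136  1.188  0.    -1.038]
jaw yaw 2.9070532718320887 x axis [ 0.002  0.001 -1.   ]
```

Emit:
{"fn": "move_arm", "kwargs": {
  "linear": [
    [1,0,0],
    [2,0,0],
    [3,0,0],
    [4,0,0],
    [5,0,0],
    [5,0,0]
  ],
  "angular": [
    [0,0,0],
    [0,0,0],
    [0,0,0],
    [0,0,0],
    [0,0,0],
    [0,0,0]
  ]
}}

```text
time_s: 45.68
ee_pos: [0.5491, 0.2362, 0.1949]
orientation: [-0.439, 0.554, 0.438, 0.556]
wrist_force: [1.1, 4.0, 8.5]
gripper_width: 0.023
```

```bash
python3 d.py
python3 - <<'E'
from h import *
for n in ["scene"]: cv2.imwrite(f"pics/{n}23.png",manip.capture(n))
crop("pics/scene23.png",(380,220,460,330),7,"pics/s23c.png")
E
```

```text
t 45.675 ee [0.549 0.236 0.195] F [1.068 3.993 8.512] T [ 0.979 -0.227  0.063] w 0.022978634334051794 j [ 0.298  0.248 -0.142  1.178 -0.    -1.038]
jaw yaw 2.90693639847984 x axis [ 0.003  0.    -1.   ]
```

View pics/s23c.png

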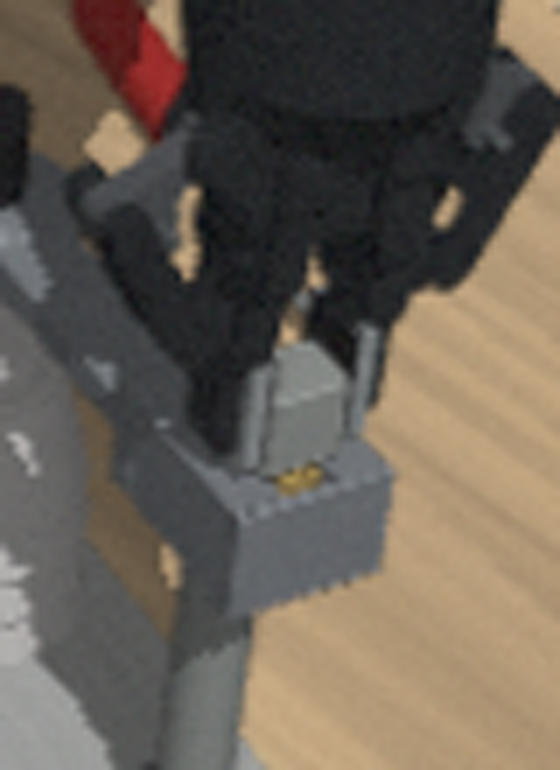

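Emit:
{"fn": "move_arm", "kwargs": {
  "linear": [
    [1,0,0],
    [2,0,0],
    [3,0,0],
    [4,0,0],
    [4,0,0]
  ],
  "angular": [
    [0,0,0],
    [0,0,0],
    [0,0,0],
    [0,0,0],
    [0,0,0]
  ]
}}

```text
time_s: 46.35
ee_pos: [0.5494, 0.2361, 0.1915]
orientation: [-0.439, 0.554, 0.437, 0.556]
wrist_force: [0.6, 3.6, 10.7]
gripper_width: 0.0227
```

```bash
python3 d.py
python3 - <<'E'
from h import *
for n in ["scene","wrist"]: cv2.imwrite(f"pics/{n}24.png",manip.capture(n))
crop("pics/scene24.png",(380,220,460,330),7,"pics/s24c.png")
E
```

```text
t 46.35 ee [0.549 0.236 0.192] F [ 0.561  3.647 10.735] T [ 0.832 -0.083 -0.021] w 0.022673383674526367 j [ 0.298  0.25  -0.147  1.171 -0.001 -1.038]
jaw yaw 2.906790147287875 x axis [ 0.004  0.    -1.   ]
```

View pics/s24c.png

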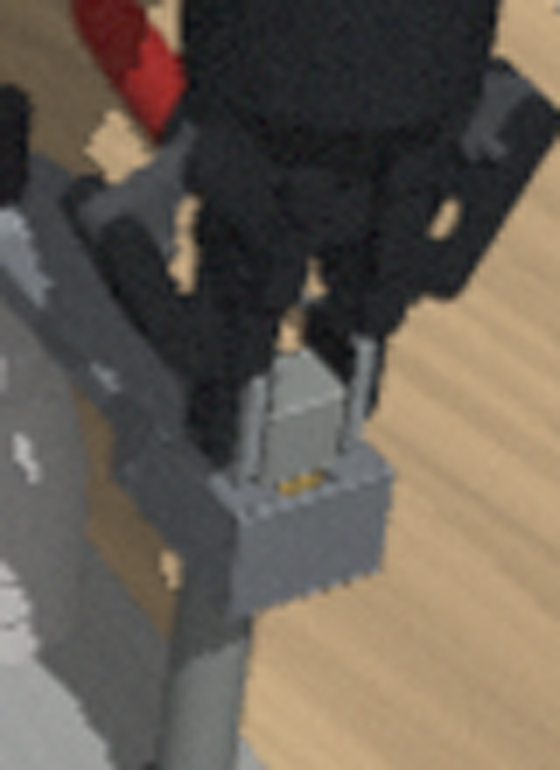

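View pics/wrist24.png

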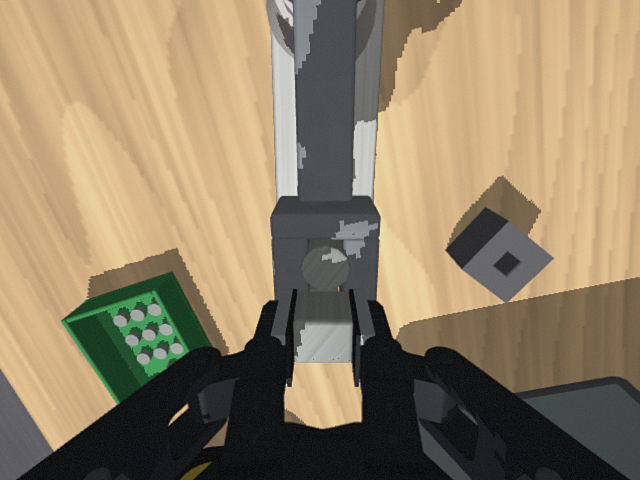

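Emit:
{"fn": "move_arm", "kwargs": {
  "linear": [
    [0.7,0,0],
    [1.4,0,0],
    [2,0,0],
    [2,0,0]
  ],
  "angular": [
    [0,0,0],
    [0,0,0],
    [0,0,0],
    [0,0,0]
  ]
}}

```text
time_s: 46.95
ee_pos: [0.5495, 0.2362, 0.1914]
orientation: [-0.439, 0.554, 0.437, 0.556]
wrist_force: [-2.4, 2.4, 18.0]
gripper_width: 0.0227
```

```bash
python3 d.py
```

```text
t 46.95 ee [0.549 0.236 0.191] F [-2.44   2.357 18.041] T [ 0.646  0.617 -0.013] w 0.022716542067698558 j [ 0.298  0.249 -0.147  1.17  -0.001 -1.038]
jaw yaw 2.9067949702940705 x axis [ 0.004  0.001 -1.   ]
```

Emit:
{"fn": "move_arm", "kwargs": {
  "linear": [
    [0,0,0],
    [0,0,0],
    [0,0,0],
    [0,0,0],
    [0,0,0],
    [-30,0,0],
    [-60,0,0],
    [-60,0,0],
    [-60,0,0]
  ],
  "angular": [
    [0,0,0],
    [0,0,0],
    [0,0,0],
    [0,0,0],
    [0,0,0],
    [0,0,0],
    [0,0,0],
    [0,0,0],
    [0,0,0]
  ],
  "claw": 0
}}

```text
time_s: 48.08
ee_pos: [0.5477, 0.2359, 0.2465]
orientation: [-0.438, 0.555, 0.438, 0.555]
wrist_force: [-0.1, 1.2, -0.3]
gripper_width: 0.0855
```

```bash
python3 d.py
python3 - <<'E'
from h import *
for n in ["scene","wrist"]: cv2.imwrite(f"pics/{n}25.png",manip.capture(n))
crop("pics/scene25.png",(370,230,450,330),8,"pics/s25c.png")
crop("pics/wrist25.png",(250,150,390,310),5,"pics/w25c.png")
E
```

```text
t 48.075 ee [0.548 0.236 0.247] F [-0.092  1.16  -0.281] T [-0.044 -0.023  0.011] w 0.08554144933288559 j [ 0.298  0.219 -0.068  1.285 -0.    -1.038]
jaw yaw 2.9070775933384043 x axis [-0.001 -0.    -1.   ]
```

View pics/s25c.png

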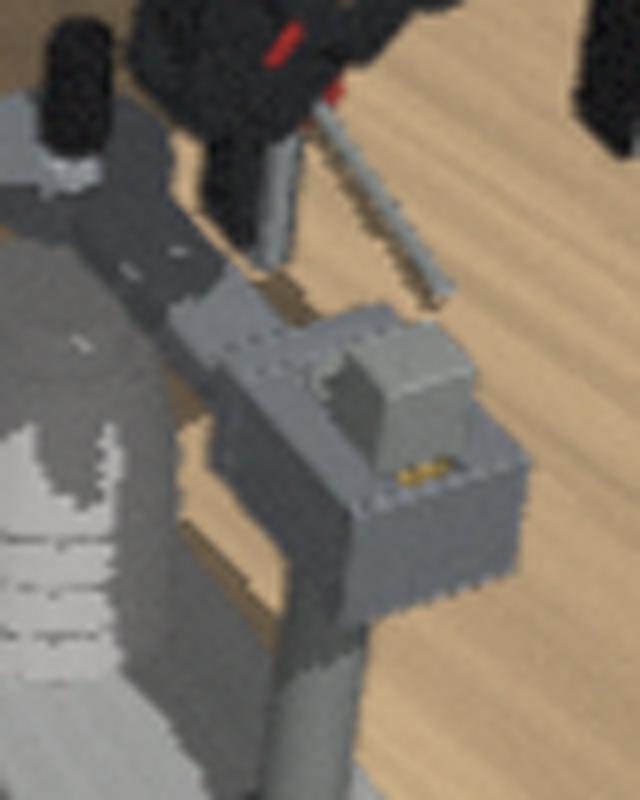

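View pics/w25c.png

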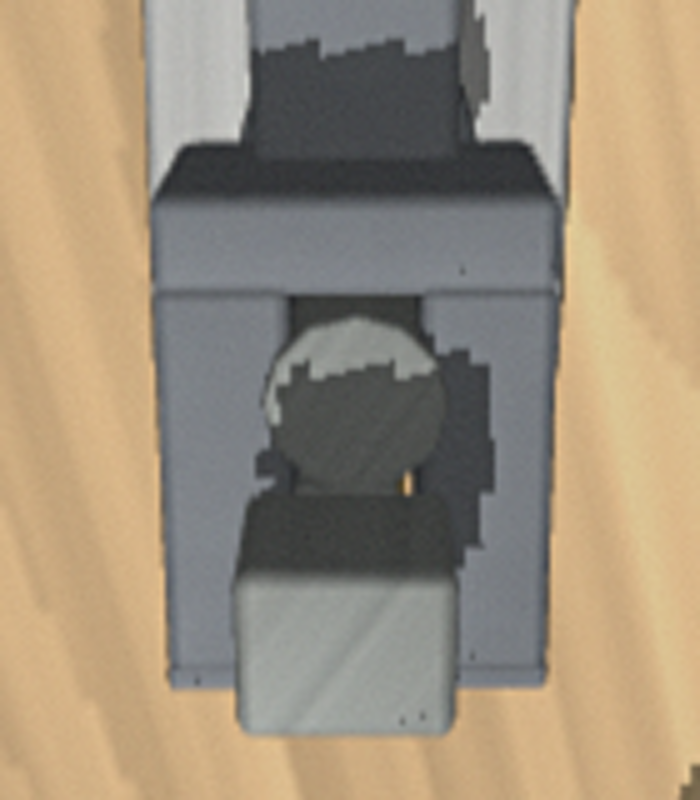

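Run:
```python
from h import *
np.set_printoptions(precision=4,suppress=True)
w=manip.calibration("wrist"); c=manip.calibration("scene")
W=lambda u,v:(w,250+u/5,150+v/5); S=lambda u,v:(c,370+u/8,230+v/8)
for a,b in [((243,733),(387,392)),((455,733),(474,377)),((240,575),(345,350)),((456,575),(435,323))]:
    print("head corner",tri([W(*a),S(*b)]))
print("shaft",tri([W(355,408)]*1+[]) if 0 else "", atz(w,250+355/5,150+405/5,.192))
# hub back corners for reference
for a,b in [((170,668),(352,510)),((547,668),(528,463))]: print("hub corner",tri([W(*a),S(*b)]))
s=manip.get_state(); R0=R.from_quat(s["orientation"])
hc=np.mean([atz(w,*W(*q)[1:],.216) for q in [(241,575),(456,575),(455,733),(243,733)]],0)
sc=atz(w,250+355/5,150+405/5,.192); print("head-shaft in tool",R0.inv().apply(hc-sc)*1000)
# predicted flat top edge
```

```text
head corner [0.5622 0.2437 0.2151]
head corner [0.5403 0.2502 0.2124]
head corner [0.5579 0.2265 0.2132]
head corner [0.5354 0.2321 0.2131]
shaft  [0.5435 0.2177 0.192 ]
hub corner [0.5736 0.2471 0.1886]
hub corner [0.5286 0.259  0.1862]
head-shaft in tool [-24.0313  -0.577   19.8835]
```

Head top measures 26 mm above the hub top, so the key reads home. I'll give it a confirming tap with closed fingers.

Emit:
{"fn": "move_arm", "kwargs": {
  "linear": [
    [0,0,2],
    [0,0,2],
    [0,0,2],
    [0,0,2],
    [0,0,2],
    [0,0,2],
    [12,0,2],
    [20,0,2],
    [26,0,2],
    [26,0,2]
  ],
  "angular": [
    [0,0,0],
    [0,0,0],
    [0,0,0],
    [0,0,0],
    [0,0,0],
    [0,0,0],
    [0,0,0],
    [0,0,0],
    [0,0,0],
    [0,0,0]
  ],
  "claw": 1
}}

```text
time_s: 49.42
ee_pos: [0.5479, 0.2379, 0.2203]
orientation: [-0.438, 0.556, 0.438, 0.554]
wrist_force: [0.4, -0.0, -0.5]
gripper_width: -0.0001
```

```bash
python3 d.py
```

```text
t 49.425 ee [0.548 0.238 0.22 ] F [ 0.414 -0.017 -0.53 ] T [ 0.048 -0.006  0.037] w -0.00012181736297522684 j [ 0.301  0.235 -0.104  1.234 -0.    -1.035]
jaw yaw 2.907024345092438 x axis [-0.002 -0.001 -1.   ]
```

Emit:
{"fn": "move_arm", "kwargs": {
  "linear": [
    [1,0,0],
    [2,0,0],
    [3,0,0],
    [4,0,0],
    [5,0,0],
    [5,0,0]
  ],
  "angular": [
    [0,0,0],
    [0,0,0],
    [0,0,0],
    [0,0,0],
    [0,0,0],
    [0,0,0]
  ]
}}

```text
time_s: 50.18
ee_pos: [0.5485, 0.2381, 0.2163]
orientation: [-0.438, 0.555, 0.438, 0.555]
wrist_force: [-0.3, 0.1, 0.3]
gripper_width: 0.0
```

```bash
python3 d.py
```

```text
t 50.175 ee [0.549 0.238 0.216] F [-0.299  0.109  0.295] T [-0.07  -0.006 -0.003] w 1.717956892780392e-05 j [ 0.301  0.237 -0.11   1.224 -0.    -1.035]
jaw yaw 2.907069858537627 x axis [ 0. -0. -1.]
```

Emit:
{"fn": "move_arm", "kwargs": {
  "linear": [
    [1,0,0],
    [2,0,0],
    [3,0,0],
    [3,0,0]
  ],
  "angular": [
    [0,0,0],
    [0,0,0],
    [0,0,0],
    [0,0,0]
  ]
}}

```text
time_s: 50.68
ee_pos: [0.5489, 0.2384, 0.216]
orientation: [-0.438, 0.554, 0.438, 0.556]
wrist_force: [-3.5, 0.2, 11.7]
gripper_width: -0.0001
```

```bash
python3 d.py
```

```text
t 50.675 ee [0.549 0.238 0.216] F [-3.483  0.187 11.727] T [-0.188  0.821  0.005] w -0.0001062700711016823 j [ 0.302  0.236 -0.111  1.221  0.    -1.035]
jaw yaw 2.9071665237902202 x axis [ 0.002  0.001 -1.   ]
```

Emit:
{"fn": "move_arm", "kwargs": {
  "linear": [
    [1,0,0],
    [2,0,0],
    [3,0,0],
    [3,0,0]
  ],
  "angular": [
    [0,0,0],
    [0,0,0],
    [0,0,0],
    [0,0,0]
  ]
}}

```text
time_s: 51.18
ee_pos: [0.549, 0.2384, 0.2159]
orientation: [-0.439, 0.554, 0.438, 0.556]
wrist_force: [-8.8, -0.9, 22.9]
gripper_width: 0.0001
```

Emit:
{"fn": "move_arm", "kwargs": {
  "linear": [
    [-10,0,0],
    [-50,0,0],
    [-110,0,0],
    [-150,0,0],
    [-150,0,0],
    [-150,0,0],
    [-150,0,0]
  ],
  "angular": [
    [0,0,0],
    [0,0,0],
    [0,0,0],
    [0,0,0],
    [0,0,0],
    [0,0,0],
    [0,0,0]
  ]
}}

```text
time_s: 52.05
ee_pos: [0.5477, 0.2378, 0.3581]
orientation: [-0.438, 0.556, 0.438, 0.554]
wrist_force: [0.1, -0.1, 0.2]
gripper_width: 0.0
```

```bash
python3 d.py
python3 - <<'E'
from h import *
for n in ["scene","wrist"]: cv2.imwrite(f"pics/{n}26.png",manip.capture(n))
crop("pics/scene26.png",(310,210,460,360),5,"pics/s26c.png")
E
```

```text
t 52.05 ee [0.548 0.238 0.358] F [ 0.104 -0.07   0.161] T [0.046 0.002 0.037] w 1.4882187641738452e-05 j [ 0.301  0.193  0.13   1.512 -0.    -1.035]
jaw yaw 2.9069198421763924 x axis [-0.004 -0.001 -1.   ]
```

View pics/s26c.png

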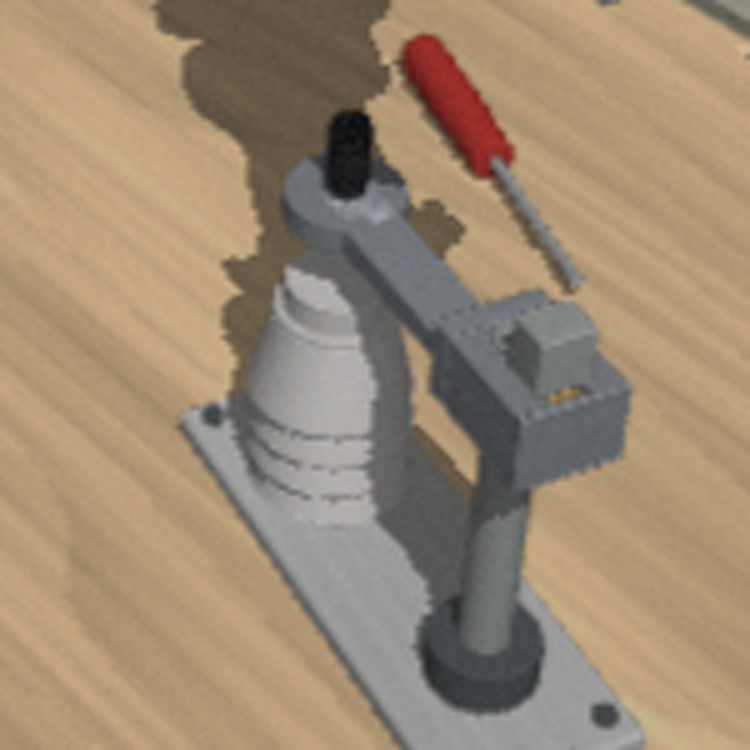

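View pics/wrist26.png

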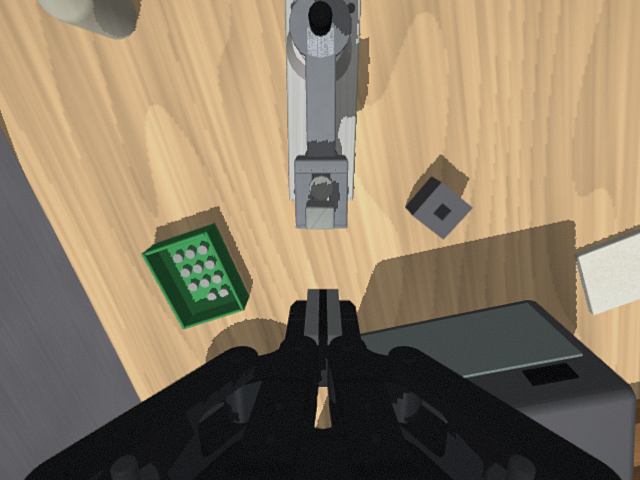

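Emit:
{"fn": "move_arm", "kwargs": {
  "linear": [
    [0,0,0],
    [0,50,0],
    [0,100,0],
    [0,150,0],
    [0,150,0],
    [0,150,0],
    [0,150,0]
  ],
  "angular": [
    [0,0,0],
    [0,0,0],
    [0,0,0],
    [0,0,0],
    [0,0,0],
    [0,0,0],
    [0,0,0]
  ]
}}

```text
time_s: 53.02
ee_pos: [0.4036, 0.2728, 0.3601]
orientation: [-0.438, 0.555, 0.438, 0.555]
wrist_force: [0.7, 0.2, -0.6]
gripper_width: -0.0001
```

```bash
python3 d.py
python3 - <<'E'
from h import *
cv2.imwrite("pics/top27.png",manip.capture("top"))
crop("pics/top27.png",(120,180,320,330),4,"pics/t27c.png")
E
```

```text
t 53.025 ee [0.404 0.273 0.36 ] F [ 0.744  0.218 -0.567] T [-0.     0.041 -0.008] w -8.962370968292249e-05 j [ 0.462 -0.012 -0.091  1.492 -0.    -0.874]
jaw yaw 2.906128775285743 x axis [ 0. -0. -1.]
```

View pics/t27c.png

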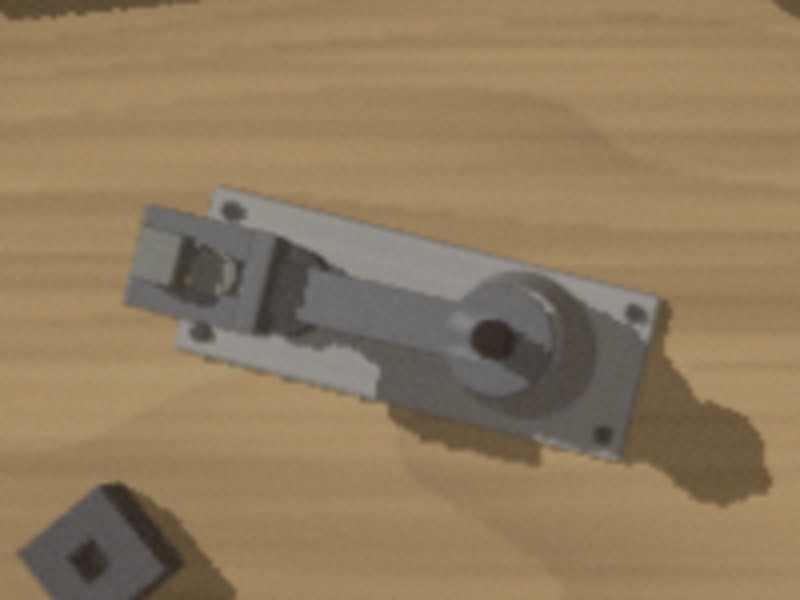

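The knob is still at crop (493,340), unchanged since the swing and within 3 mm of the seat axis. The key is seated on the hub. Handing in.

```bash
python3 -c "
from bench import manip
print(manip.job_done())"
```

```text
the job is handed in; nothing more can be done
None
```

I nested all four pots that were there on the seat plug, swung the retainer arm over the stack and drove the key home. I handed the job in at about 53 s. One pot had been knocked about 7 mm aside during the run, so I measured it again before gripping it.

**Last checks:**
- **Stack:** it stands upright in the final scene picture. The wash bottle was still standing in the pictures up to the last pot, and nothing came near it after that.
- **Knob:** it measures about 2–3 mm from the seat axis and did not move while the key was driven.
- **Key:** the head top is at 216 mm, which puts its underside on the hub top. It did not move under a 23 N tap.

**Less certain:**
- The sideways fit of the key measured about 1 mm from nominal, within camera accuracy.
- The cheek travel could not be read directly. I inferred it from the key being fully down and the driving force rising to about 11 N.

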